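# Sign in a returned sampling kit

### The arm

A 6-joint arm with a two-finger parallel gripper is mounted at the origin on the work surface. World frame = base frame: x ahead of the robot, y to its left, z up, the work surface at z = 0. Lengths are in m, angles in rad, forces in N, time in s.
With the tool pointing down it reaches from about 0.35 to 1 m from the base axis. Payload 7.1 kg.
Tool frame: the origin (TCP) lies at the very end of the fingers, on their centre line; the grasp point (between the pads) lies 19 mm behind it; z points along the fingers, y is the line along which they close (so a half turn about z gives the same grasp; the last joint's range is limited). The gripper opens to 85 mm and grips with 20 to 120 N. Pads are 22 mm wide; open, the fingers measure 114 mm over their backs; the gripper's body (76 mm by 85 mm) begins 54 mm behind the grasp point. The pads swing forward as they close: fully open they stand 13 mm farther back than shut.
Start: joints at [1.109, 0.423, 1.63, -0, 1.089, -0.019], TCP at [0.268, 0.565, 0.231] pointing down, gripper open.
Joint ranges: [-3, 3], [-0.9, 2.11], [0.09, 2.58], [-1.31, 4.45], [0.11, 2.69], [-2.54, 2.54]. Speed limits (rad/s): [2.39, 2.39, 3.01, 3.14, 3.14, 3.14].

### API

Orientations are given as a rotation vector (axis times angle).
In Python, from plant import env gives the robot as it stands.
- The arm moves only by the tool drive_tool, never from a script. Its argument "series" is a list of rows, each an object of numbers: "dx", "dy", "dz": the shift along the tool's x, y, z in cm; "ax", "ay", "az": the turn, a rotation vector about the tool's x, y, z in rad. In form: [{"dx": .., "dy": .., "dz": .., "ax": .., "ay": .., "az": ..}, ...]. A call has 1 to 8 rows; each row shifts and turns the commanded pose from where the row before left it, along the tool's axes as they then stand; what a row does not reach is not made up. A row lasts 1/8 s, in which the tool goes at most 62.5 mm and 10.7 degrees, less where a joint would pass 70% of its speed; a pose out of reach is approached as far as the arm can. A call is refused whole if a number of a shift passes 6.25 or a number of a turn 0.188, either way. A call with a gripper value outside its range is refused whole. "jaw" is the finger opening in cm, from 0 to 8.54, set as the call begins (left out, the last holds). The fingers move at their own pace and stop on an object; "grip_force" is the grip in N (left out, the last holds). Time passes only in rows, so rows that do not move let the fingers close. It gives the time, the measured TCP pose, the force, the opening and the grip force at its end, in the units of the state.
- env.get_obs(): the state, without advancing time (a new reading comes with each control period).
- env.camera(name): name is "side" or "top" or "wrist"; returns (picture, depth): 420x560x3 uint8, red, green, blue; 420x560 float32, m along the optical axis (not along the pixel's ray), 0 where there is no reading.
- env.camera_params(name): a dict with "K" (3x3 intrinsics, pixels), "rvec" (rotation vector, rad) and "tvec" (3), from world to camera coordinates, as OpenCV has them. Camera axes: x right, y down, z forward; pixel columns grow to the right and rows downward; lengths in m; the calibration is good to about 2 mm. The wrist camera is an equidistant fisheye: a pixel r from the principal point sees the ray r / f radians off the axis. A picture is of the moment at which its call begins: read the wrist's pose just before it. camera_params takes no time and is no camera call; for the wrist camera it gives the pose at the moment of the call.
- env.finish_job(): hands the job in; it is judged then, once.
Trained networks look in the newest picture that a camera, given by its name, has taken for a name from the list of things; names that differ only in an ending like _2 or _b are one class to them, and where a whole thing is asked for, a point or a joint stands for the part that bears it (a point fixed in the world has none). Each returns a list of dicts, best first, with "p" (0 to 1); they miss things now and then, are a little off and sometimes report something else, mostly with a low value. They report only what shows in the picture. A call takes as long as a camera call.
- env.outline_of(camera, thing): "region" (420x560 bool, what is visible of it) and "pixel" ([column, row] in pixels, amid what is visible of it).
The state is a dict: "time_s": time; "joint_pos": joint angles; "qd": joint speeds; "tau": joint torques, N m; "tool_pos": TCP position; "tcp_rot": TCP orientation; "ft_force": force on the tool from outside, world axes, zero at the start; "torque": the same for the moment, N m; "opening": finger opening in m; "grasp_force": force on a finger pad.
Only numpy, scipy, OpenCV 4.12 (cv2) and the standard library are available. Lean on these libraries where they do the work, as an engineer would, in place of code of your own. Each camera call takes 0.05 s, during which the arm holds its last target. There are 200 camera calls.

### The job

A sampling kit has come back to the bench. Lift the square bottle that stands loose on the bench, hold it upright at the label camera's focus point, over the cross on its mat, and show the camera all four sides squarely, the big label first and then turning the bottle a quarter turn anticlockwise (seen from above) for each next side, keeping still for a second each time and not knocking the camera; then stand it in the free bay of the bottle carrier without dropping it. Move every capped swab that waits in the grey swab stand into an empty tube of the rack, one to a tube, pushed down until its cap sits on the tube's rim, and leave what is already filed and everything else on the bench as it is.

Things in the scene. Friction and masses are not known exactly. Their poses are not given: they have to be found in the camera images.
- bottle: the returned bottle, loose on the bench: white, square, body 60 x 60 mm, 92 mm tall, then a neck and a round ribbed grey cap 38 mm across, 111 to 136 mm above the base, by which it can be held from above; about 280 g. Origin: centre of the underside, z up. Sides: -x big paper label, +y round sticker, +x graduation marks, -y paper strip near the top.
- bottle_side1 (a point): middle of the bottle's label side (its -x side), on the surface, 48 mm above the base
- bottle_side2 (a point): middle of the bottle's round-sticker side (its +y side), 48 mm above the base; the next to face the camera after a quarter turn anticlockwise seen from above. Then come the graduated side (+x) and the strip-seal side (-y).
- imager: the label camera, fixed: grey head on a post and steel foot, 214 mm tall, black lens with white ring light; the head's top is 185 mm above the bench. Origin: on the bench under the head. The lens looks along its -x axis, level, 160 mm above the bench. A grey mat with a white cross lies in front.
- imager_focus (a point): the focus point: on the lens axis, 134 mm in front of the lens glass (190 mm from the imager's origin along its -x), 160 mm above the bench, straight above the cross on the mat; axes as the imager's. The middle of the side being shown belongs here (within some 20 mm), facing the lens, the rest of the bottle beyond it.
- bay_a (a point): centre of the floor of the carrier's -y bay, 4 mm above the bench, where a bottle's underside goes. The carrier: an aluminium open box fixed on the bench, 88 mm (x) by 164 mm (y), walls 70 mm tall, a divider across the middle; each bay is 80 x 76 mm inside and takes one bottle, sides along the walls, any side forward. The point's axes are the carrier's.
- bay_b (a point): centre of the floor of the carrier's other (+y) bay, 80 mm from bay_a; axes as bay_a's
- filed_bottle_a: a bottle like the returned one, already filed in bay_a; None when bay_a is free. Exactly one of the bays is taken. Origin: centre of its underside.
- filed_bottle_b: a bottle like the returned one, already filed in bay_b; None when bay_b is free. Origin: centre of its underside.
- swab_stand: the grey swab stand, fixed: 56 mm (x) by 206 mm (y), its drilled top shelf 108 mm above the bench, five square holes in a row along its y, 36 mm apart, the middle one at its centre. Origin: centre of the underside.
- swab1: capped swab, upright, 109 mm long: a 7 mm bud at the bottom, a 4 mm stick, a tapered plug 12 mm across, 74 to 85 mm up, then a white cap 18 mm across, 85 to 109 mm up (grip this); 20 g. Origin: the tip of the bud, z up. It hangs by its cap on the stand and lifts straight out (raise over 90 mm to clear). 3 to 5 of swab1..5 are there (None: absent).
- swab2: capped swab, upright, 109 mm long: a 7 mm bud at the bottom, a 4 mm stick, a tapered plug 12 mm across, 74 to 85 mm up, then a white cap 18 mm across, 85 to 109 mm up (grip this); 20 g. Origin: the tip of the bud, z up. It hangs by its cap on the stand and lifts straight out (raise over 90 mm to clear). 3 to 5 of swab1..5 are there (None: absent).
- swab3: capped swab, upright, 109 mm long: a 7 mm bud at the bottom, a 4 mm stick, a tapered plug 12 mm across, 74 to 85 mm up, then a white cap 18 mm across, 85 to 109 mm up (grip this); 20 g. Origin: the tip of the bud, z up. It hangs by its cap on the stand and lifts straight out (raise over 90 mm to clear). 3 to 5 of swab1..5 are there (None: absent).
- swab4: capped swab, upright, 109 mm long: a 7 mm bud at the bottom, a 4 mm stick, a tapered plug 12 mm across, 74 to 85 mm up, then a white cap 18 mm across, 85 to 109 mm up (grip this); 20 g. Origin: the tip of the bud, z up. It hangs by its cap on the stand and lifts straight out (raise over 90 mm to clear). 3 to 5 of swab1..5 are there (None: absent).
- swab5: capped swab, upright, 109 mm long: a 7 mm bud at the bottom, a 4 mm stick, a tapered plug 12 mm across, 74 to 85 mm up, then a white cap 18 mm across, 85 to 109 mm up (grip this); 20 g. Origin: the tip of the bud, z up. It hangs by its cap on the stand and lifts straight out (raise over 90 mm to clear). 3 to 5 of swab1..5 are there (None: absent).
- tube1: clear round tube, fixed, 19 mm outside, 15 mm inside, 100 mm tall, 96 mm deep. Origin: centre of its mouth, 104 mm above the bench, z up; a swab is home when its tip is 85 mm below this, the cap on the rim. Six tubes stand 36 mm apart in a row along their y, in a fixed green rack 62 x 232 mm, 78 mm tall; which name stands where varies.
- tube2: clear round tube, fixed, 19 mm outside, 15 mm inside, 100 mm tall, 96 mm deep. Origin: centre of its mouth, 104 mm above the bench, z up; a swab is home when its tip is 85 mm below this, the cap on the rim. Six tubes stand 36 mm apart in a row along their y, in a fixed green rack 62 x 232 mm, 78 mm tall; which name stands where varies.
- tube3: clear round tube, fixed, 19 mm outside, 15 mm inside, 100 mm tall, 96 mm deep. Origin: centre of its mouth, 104 mm above the bench, z up; a swab is home when its tip is 85 mm below this, the cap on the rim. Six tubes stand 36 mm apart in a row along their y, in a fixed green rack 62 x 232 mm, 78 mm tall; which name stands where varies.
- tube4: clear round tube, fixed, 19 mm outside, 15 mm inside, 100 mm tall, 96 mm deep. Origin: centre of its mouth, 104 mm above the bench, z up; a swab is home when its tip is 85 mm below this, the cap on the rim. Six tubes stand 36 mm apart in a row along their y, in a fixed green rack 62 x 232 mm, 78 mm tall; which name stands where varies.
- tube5: clear round tube, fixed, 19 mm outside, 15 mm inside, 100 mm tall, 96 mm deep. Origin: centre of its mouth, 104 mm above the bench, z up; a swab is home when its tip is 85 mm below this, the cap on the rim. Six tubes stand 36 mm apart in a row along their y, in a fixed green rack 62 x 232 mm, 78 mm tall; which name stands where varies.
- tube6: clear round tube, fixed, 19 mm outside, 15 mm inside, 100 mm tall, 96 mm deep. Origin: centre of its mouth, 104 mm above the bench, z up; a swab is home when its tip is 85 mm below this, the cap on the rim. Six tubes stand 36 mm apart in a row along their y, in a fixed green rack 62 x 232 mm, 78 mm tall; which name stands where varies.
- filed_swab1: a capped swab already filed, seated in tube1: same make and origin as the others. None when absent, tube1 then being empty. Exactly one of filed_swab1 and filed_swab2 is there.
- filed_swab2: a capped swab already filed, seated in tube2; None when absent, tube2 then being empty.
- reagent_jar: bystander: small brown jar 52 mm across, 85 mm tall, origin under its centre

How it is judged:
By the outcome, as a careful person would: the job done as asked, in the order asked, and still so for the second after the job is handed in, with the robot touching nothing.
Of filed_bottle_a, filed_bottle_b only 1 to 1 are there at a start; the rules pass over those that are not, and their reading is None.
Of swab1, swab2, swab3, swab4, swab5 only 3 to 5 are there at a start; the rules pass over those that are not, and their reading is None.
Of filed_swab1, filed_swab2 only 1 to 1 are there at a start; the rules pass over those that are not, and their reading is None.
At some moment in a run one of bottle may be knocked a few centimetres aside while the robot is not near it.
It also fails if it takes over 210 s, if anything falls off the work surface, if the arm or the gripper's body presses on something with over 40 N, if the wrist force passes 120 N, or if a joint passes its speed limit or range.

## Working session

There is one attempt and no reset: what is moved stays moved. The work goes in short steps, Python scripts to look and compute and a tool call to move; the robot and the scene stay as the last step left them, time stands still between calls to the robot, and variables do not carry over. Pictures are saved under pics/ and viewed, at most 14 in all, crops included, and the job is handed in when it is done.

Besides the shell and the picture viewer there is one more tool, called as name(argument=value, ...), one argument or row to a line, values as JSON. drive_tool: Moves the arm, as the interface text tells. Its arguments: {"type":"object","properties":{"series":{"type":"array","items":{"type":"object","properties":{"dx":{"type":"number"},"dy":{"type":"number"},"dz":{"type":"number"},"ax":{"type":"number"},"ay":{"type":"number"},"az":{"type":"number"}}}},"jaw":{"type":"number"},"grip_force":{"type":"number"}},"required":["series"]}

```bash
ls; mkdir -p pics; cat > h.py <<'E'
import numpy as np, cv2
from plant import env
def snap(n):
    P=env.camera_params(n); im,d=env.camera(n); return P,im,d
def save(f,im,s=1.0): cv2.imwrite(f,cv2.resize(im[:,:,::-1],None,fx=s,fy=s))
def cloud(P,d):
    """world points (HxWx3) for pinhole cameras"""
    K=P["K"]; R=cv2.Rodrigues(np.array(P["rvec"],float))[0]; t=np.array(P["tvec"],float).ravel()
    v,u=np.mgrid[:d.shape[0],:d.shape[1]]
    c=np.stack([(u-K[0][2])/K[0][0]*d,(v-K[1][2])/K[1][1]*d,d],-1)
    w=(c-t)@R; w[d==0]=np.nan; return w
E
python3 - <<'E'
from h import *
for n in("top","side"):
    P,im,d=snap(n); save(f"pics/{n}0.png",im,1.4); np.savez(f"{n}0.npz",im=im,d=d,w=cloud(P,d))
    print(n,P)
    w=cloud(P,d)
    for t in["bottle","imager","bay_a","filed_bottle_a","swab_stand","swab1","tube1","filed_swab1","reagent_jar"]:
        for o in env.outline_of(n,t)[:7]:
            m=o["region"]; q=w[m]; q=q[~np.isnan(q[:,0])]
            print(t,round(o["p"],2),np.round(o["pixel"]),m.sum(),np.round(np.median(q,0),3) if len(q) else None, np.round(np.percentile(q,[2,98],axis=0),3).tolist() if len(q) else None)
o=env.get_obs(); print({k:np.round(v,3) for k,v in o.items()})
E
```

```text
pics
top {'K': array([[479.75662759,   0.        , 287.70993082],
       [  0.        , 479.75662759, 203.70688291],
       [  0.        ,   0.        ,   1.        ]]), 'rvec': array([ 2.15496822, -2.19255589,  0.10726834]), 'tvec': array([-0.05088663,  0.59312456,  1.3635525 ])}
imager 0.73 [418. 216.] 5369 [ 0.546 -0.439  0.006] [[0.476, -0.596, -0.004], [0.62, -0.289, 0.208]]
bay_a 0.89 [292. 184.] 1356 [ 0.653 -0.068  0.009] [[0.601, -0.171, -0.001], [0.705, -0.009, 0.074]]
bay_a 0.64 [208. 261.] 34 [0.431 0.154 0.132] [[0.423, 0.147, 0.126], [0.438, 0.162, 0.137]]
filed_bottle_a 0.97 [313. 180.] 559 [ 0.649 -0.127  0.101] [[0.624, -0.16, 0.008], [0.687, -0.097, 0.144]]
swab1 0.7 [420. 215.] 5486 [ 0.546 -0.441  0.006] [[0.476, -0.597, -0.004], [0.62, -0.287, 0.208]]
swab1 0.55 [221. 260.] 45 [0.435 0.119 0.131] [[0.427, 0.112, 0.109], [0.446, 0.127, 0.136]]
swab1 0.55 [206. 263.] 20 [0.431 0.156 0.132] [[0.425, 0.149, 0.127], [0.436, 0.162, 0.137]]
swab1 0.44 [194. 262.] 31 [0.426 0.19  0.132] [[0.421, 0.183, 0.123], [0.434, 0.196, 0.136]]
swab1 0.36 [167. 217.] 59 [0.557 0.27 
[... 1940 characters left out ...]
0.107]]
filed_swab1 0.59 [245. 344.] 186 [0.533 0.379 0.125] [[0.525, 0.362, 0.099], [0.547, 0.384, 0.132]]
reagent_jar 0.65 [198. 238.] 730 [0.753 0.064 0.058] [[0.735, 0.03, 0.006], [0.78, 0.074, 0.089]]
{'time_s': np.float64(1.0), 'joint_pos': array([ 1.109,  0.423,  1.63 ,  0.   ,  1.089, -0.019]), 'qd': array([ 0.002, -0.001,  0.001, -0.001,  0.   ,  0.   ]), 'tau': array([ 0.0000e+00, -5.5736e+01, -2.8215e+01, -0.0000e+00,  1.0000e-03,
        0.0000e+00]), 'tool_pos': array([0.268, 0.565, 0.231]), 'tcp_rot': array([-0.69 , -3.065, -0.   ]), 'ft_force': array([0.721, 0.547, 0.289]), 'torque': array([ 0.038,  0.002, -0.005]), 'grasp_force': np.float64(0.0), 'opening': np.float64(0.086)}
```

View pics/top0.png

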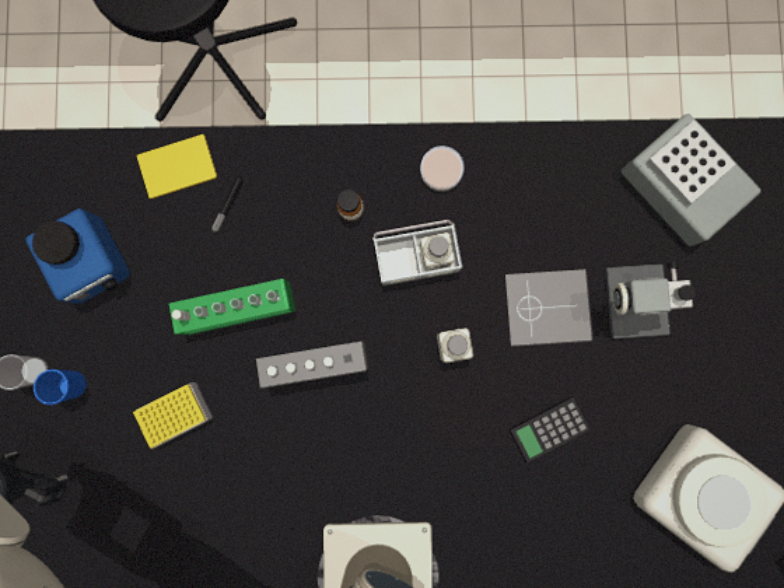

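View pics/side0.png

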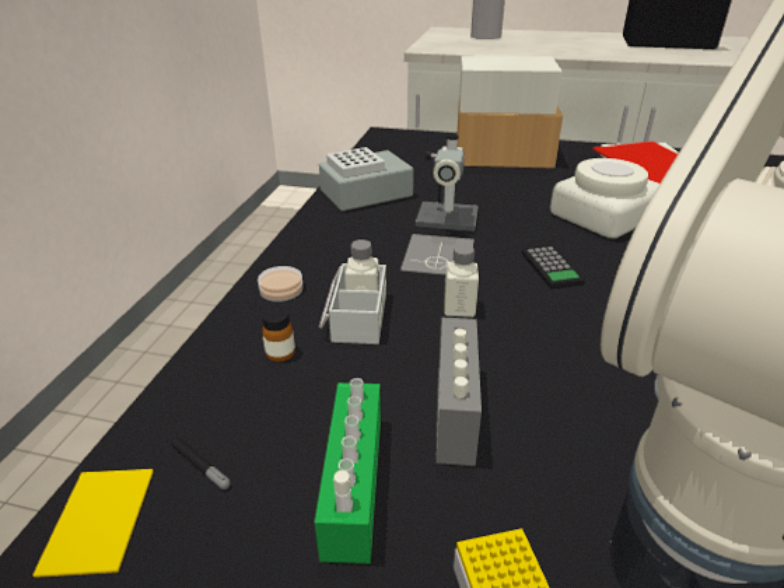

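The top view shows the bottle at (455,345), the carrier at (417,252) with its -y bay taken, the mat cross at (530,308), the stand at (312,365) with four swabs and its -y hole empty, and the rack at (230,307) with its +y tube filled. The side view shows graduation marks on the bottle's +y-facing side. Next I fit the geometry.

```bash
cat > fit.py <<'E'
from h import *
def rect(pts):
    (c,s,a)=cv2.minAreaRect((pts[:,:2]*1000).astype(np.float32)); return np.round(c,1),np.round(s,1),round(a,1)
def main():
  for n in("top","side"):
    Z=np.load(f"{n}0.npz"); im=Z["im"].astype(int); w=Z["w"]; x,y,z=w[...,0],w[...,1],w[...,2]
    r,g,b=im[...,0],im[...,1],im[...,2]
    def f(name,m):
        k=cv2.morphologyEx(m.astype(np.uint8),cv2.MORPH_OPEN,np.ones((2,2)))>0
        if k.sum()>5: print(n,name,k.sum(),*rect(w[k]),np.round(w[k].mean(0)*1000,1))
    box=lambda x0,x1,y0,y1:(x>x0)&(x<x1)&(y>y0)&(y<y1)
    f("rack",(g>1.5*r)&(abs(z-.078)<.006)&box(.45,.68,.1,.45))
    f("stand",(abs(z-.108)<.006)&box(.36,.5,0,.26))
    f("carrier",(abs(z-.07)<.005)&box(.58,.74,-.2,.02))
    f("bottle cap",(z>.130)&(z<.142)&box(.4,.52,-.24,-.08))
    f("bottle",(z>.03)&(z<.14)&box(.4,.52,-.24,-.08))
    f("fcap",(z>.130)&box(.58,.74,-.2,.02))
    f("mat",(abs(z)<.006)&box(.4,.66,-.43,-.2)&(r>60))
    f("foot",(abs(z-.012)<.01)&box(.4,.66,-.65,-.41)&(r>30))
    f("head",(abs(z-.183)<.008)&box(.4,.66,-.65,-.35))
    f("caps",(z>.126)&(z<.14)&box(.36,.5,0,.26)); f("filed",(z>.122)&(z<.14)&box(.45,.68,.1,.45))
    m=(z>.126)&(z<.14)&box(.36,.5,0,.26)
    k,l,s,c=cv2.connectedComponentsWithStats(m.astype(np.uint8))
    for i in range(1,k): print("  cap",s[i,4],np.round(w[l==i].mean(0)*1000,1))
if __name__=="__main__": main()
E
python3 fit.py
python3 - <<'E'
from h import *
P,im,d=snap("wrist"); print(P)
o=env.get_obs(); print(o["tool_pos"],cv2.Rodrigues(o["tcp_rot"])[0].round(3))
a=np.load("top0.npz")["im"][200:290,290:490]; s=np.load("side0.npz")["im"][165:275,220:370]
save("pics/c1.png",np.vstack([cv2.resize(a,(790,355)),cv2.resize(s[:,:],(790,245*2))[:240]]))
b=s; save("pics/c2.png",b,5)
E
```

```text
top rack 1353 [547.6 297.4] [ 58.8 255.8] 12.4 [nan nan nan]
top stand 1348 [nan nan] [0. 0.] 0.0 [nan nan nan]
top carrier 195 [656.6 -96.4] [ 95.1 172.3] 9.9 [nan nan nan]
top bottle cap 155 [nan nan] [0. 0.] 0.0 [nan nan nan]
top bottle 476 [ 464.6 -167.6] [62.6 71.4] 9.2 [nan nan nan]
top fcap 162 [ 655.  -132.4] [37.7 33.6] 87.2 [ 654.4 -131.8  136.2]
top mat 2389 [ 540.2 -359.2] [152.9 154.8] 2.7 [nan nan nan]
top foot 1220 [ 526.5 -531.2] [258.1 234.9] 0.2 [nan nan nan]
top head 895 [ 557.5 -564.2] [ 63.2 206.8] 7.0 [nan nan nan]
top caps 153 [429.4 139.8] [ 17.1 129.6] 7.7 [430.1 137.2 125.3]
top filed 38 [534.  377.5] [13.7 24. ] 2.4 [533.  374.1 122.2]
  cap 38 [440.8  84.5 131.7]
  cap 38 [435.2 120.2 131.8]
  cap 39 [430.7 155.5 132.4]
  cap 40 [425.5 190.7 131.7]
side rack 2493 [558.8 248.3] [ 60.3 311.9] 11.3 [nan nan nan]
side stand 1454 [439.1  50.8] [ 61.7 347.9] 5.6 [nan nan nan]
side carrier 317 [ 658.2 -142.5] [ 85.2 272.6] 9.0 [nan nan nan]
side bottle cap 121 [ 456.  -272.3] [262.4  33.8] 85.9 [ 463.5 -163.9  130.4]
side bottle 875 [ 452.4 -262.3] [278.6  60.5] 
[... 197 characters left out ...]
nan nan]
side head 265 [ 543.9 -697.4] [484.6  58.5] 89.6 [nan nan nan]
side caps 263 [430.3 127.5] [ 20.2 146.9] 8.2 [428.7 144.  129.6]
side filed 114 [535.2 365. ] [15.6 39. ] 15.9 [531.8 376.7 126.3]
  cap 59 [438.8  87.6 132.4]
  cap 64 [433.8 123.1 132.4]
  cap 69 [428.9 158.9 132.3]
  cap 77 [423.8 194.3 132.5]
{'K': array([[325.1922621 ,   0.        , 282.18205539],
       [  0.        , 325.1922621 , 212.29767541],
       [  0.        ,   0.        ,   1.        ]]), 'rvec': array([-2.40953104, -1.52501172, -0.25382289]), 'tvec': array([-0.62504649, -0.04249052,  0.37990979])}
[0.26775286 0.56470428 0.23130168] [[-0.904  0.428 -0.   ]
 [ 0.428  0.904 -0.   ]
 [ 0.    -0.    -1.   ]]
```

View pics/c2.png

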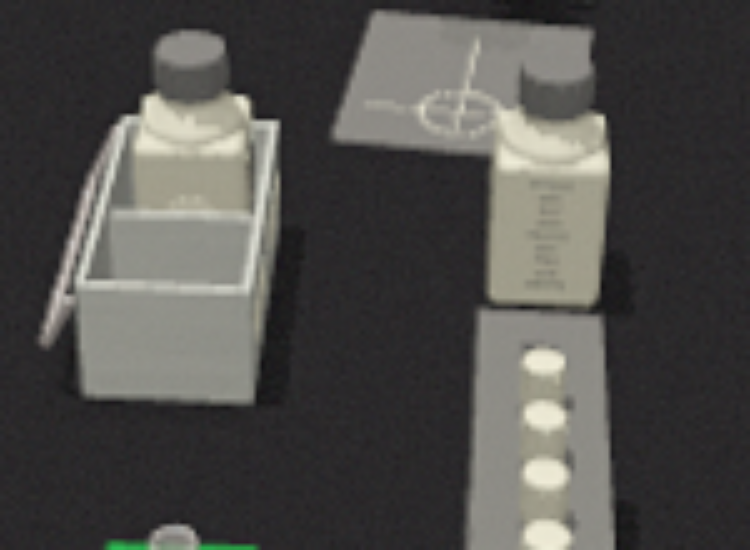

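The crop shows the graduation marks facing world +y, so the label faces the imager (-y). The bay to fill is the +y one (bay_b). I'll move over the bottle now.

drive_tool(
  series=[
    {"dx": -3.5, "dy": -4.1, "dz": -0.5},
    {"dx": -3.5, "dy": -4.1, "dz": -0.5},
    {"dx": -3.5, "dy": -4.1, "dz": -0.5},
    {"dx": -3.5, "dy": -4.1, "dz": -0.5},
    {"dx": -3.5, "dy": -4.1, "dz": -0.5},
    {"dx": -3.5, "dy": -4.1, "dz": -0.5},
    {"dx": -3.5, "dy": -4.1, "dz": -0.5},
  ],
)

```text
schema error: expected keys dx, dy, dz, ax, ay, az
```

```bash
cat >> h.py <<'E'
def wcloud():
    """wrist (fisheye) picture and world points"""
    P=env.camera_params("wrist"); im,d=env.camera("wrist")
    K=P["K"]; R=cv2.Rodrigues(np.array(P["rvec"],float))[0]; t=np.array(P["tvec"],float).ravel()
    v,u=np.mgrid[:420,:560]; a=(u-K[0][2])/K[0][0]; b=(v-K[1][2])/K[1][1]; th=np.hypot(a,b)+1e-9
    s=np.tan(np.minimum(th,1.5))/th
    c=np.stack([a*s*d,b*s*d,d],-1); w=(c-t)@R; w[(d==0)|(th>1.3)]=np.nan
    return P,im,d,w
E
python3 - <<'E'
from h import *
P,im,d,w=wcloud(); save("pics/w1.png",im,1.4); np.savez("w1.npz",im=im,w=w)
R=cv2.Rodrigues(P["rvec"])[0]; C=-R.T@P["tvec"]; o=env.get_obs(); T=cv2.Rodrigues(o["tcp_rot"])[0]
print(o["tool_pos"],o["time_s"],"cam",C,"in tool",T.T@(C-o["tool_pos"]),"axis",T.T@R[2],"imgx",T.T@R[0])
print(d[210,280],w[210,280])
E
```

```text
[0.26777474 0.56472893 0.23133549] 1.1 cam [0.19257282 0.60048193 0.3730348 ] in tool [ 8.32617199e-02  9.11929047e-05 -1.41703142e-01] axis [-3.24167277e-01 -8.02500019e-05  9.45999773e-01] imgx [4.62660906e-04 9.99999863e-01 2.43371641e-04]
0.3954528 [ 0.30488712  0.54426833 -0.00196292]
```

View pics/w1.png

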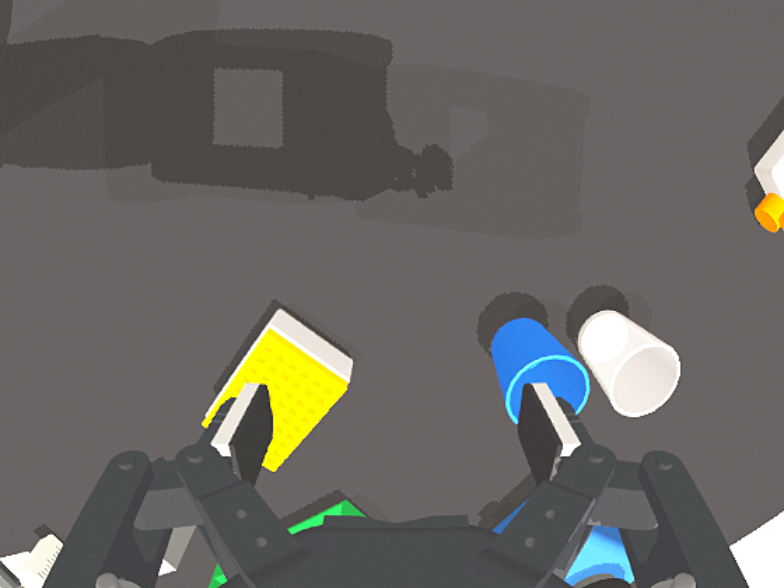

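The wrist view shows only the yellow rack and the cups at the start pose. The move was refused because every row needs all six keys, so I'm resending it.

drive_tool(
  series=[
    {"dx": -3.75, "dy": -4.45, "dz": -0.5, "ax": 0, "ay": 0, "az": 0},
    {"dx": -3.75, "dy": -4.45, "dz": -0.5, "ax": 0, "ay": 0, "az": 0},
    {"dx": -3.75, "dy": -4.45, "dz": -0.5, "ax": 0, "ay": 0, "az": 0},
    {"dx": -3.75, "dy": -4.45, "dz": -0.5, "ax": 0, "ay": 0, "az": 0},
    {"dx": -3.75, "dy": -4.45, "dz": -0.5, "ax": 0, "ay": 0, "az": 0},
    {"dx": -3.75, "dy": -4.45, "dz": -0.5, "ax": 0, "ay": 0, "az": 0},
    {"dx": -3.75, "dy": -4.45, "dz": -0.5, "ax": 0, "ay": 0, "az": 0},
  ],
)

```text
time_s: 1.98
tool_pos: [0.3718, 0.1691, 0.2668]
tcp_rot: [0.689, 3.064, 0.001]
ft_force: [0.4, 0.3, -0.2]
opening: 0.0853
grasp_force: 0.0
```

```bash
python3 - <<'E'
from h import *
P,im,d,w=wcloud(); save("pics/w2.png",im,1.4); np.savez("w2.npz",im=im,w=w)
o=env.get_obs(); print(o["tool_pos"],o["joint_pos"],o["tcp_rot"])
E
```

```text
[0.37276375 0.16404493 0.26712835] [ 0.38759798  0.04198357  2.0453744  -0.00350027  1.05381667 -0.73637407] [ 0.69293513  3.06207713 -0.00353631]
```

View pics/w2.png

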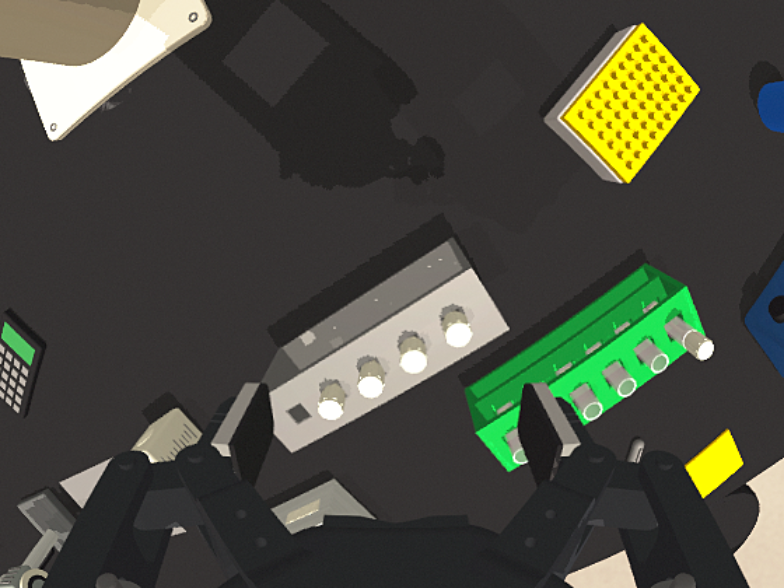

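The wrist view shows the four swab caps at (330,405), (371,380), (413,357) and (457,330), with the empty hole at (299,412). It also shows the tube rims in the green rack from (520,455) to (655,360) and the filed cap at (705,348). I'll carry on to the bottle and fit these meanwhile.

drive_tool(
  series=[
    {"dx": -3.75, "dy": -4.45, "dz": -0.5, "ax": 0, "ay": 0, "az": 0},
    {"dx": -3.75, "dy": -4.45, "dz": -0.5, "ax": 0, "ay": 0, "az": 0},
    {"dx": -3.75, "dy": -4.45, "dz": -0.5, "ax": 0, "ay": 0, "az": 0},
    {"dx": -3.75, "dy": -4.45, "dz": -0.5, "ax": 0, "ay": 0, "az": 0},
    {"dx": -3.75, "dy": -4.45, "dz": -0.5, "ax": 0, "ay": 0, "az": 0},
    {"dx": -3.75, "dy": -4.45, "dz": -0.5, "ax": 0, "ay": 0, "az": 0},
    {"dx": 0, "dy": 0, "dz": 0, "ax": 0, "ay": 0, "az": 0},
  ],
)

```text
time_s: 2.9
tool_pos: [0.4614, -0.1703, 0.2968]
tcp_rot: [0.697, 3.062, -0.001]
ft_force: [0.1, 1.1, -1.1]
opening: 0.0852
grasp_force: 0.0
```

drive_tool(
  series=[
    {"dx": 0, "dy": 0, "dz": 0, "ax": 0, "ay": 0, "az": 0.185},
    {"dx": 0, "dy": 0, "dz": 0, "ax": 0, "ay": 0, "az": 0.185},
    {"dx": 0, "dy": 0, "dz": 0, "ax": 0, "ay": 0, "az": 0.185},
    {"dx": 0, "dy": 0, "dz": 0, "ax": 0, "ay": 0, "az": 0.185},
    {"dx": 0, "dy": 0, "dz": 0, "ax": 0, "ay": 0, "az": 0.185},
    {"dx": 0, "dy": 0, "dz": 0, "ax": 0, "ay": 0, "az": 0.185},
    {"dx": 0, "dy": 0, "dz": 0, "ax": 0, "ay": 0, "az": 0},
  ],
)

```text
time_s: 3.78
tool_pos: [0.4601, -0.1659, 0.2963]
tcp_rot: [-2.198, -2.244, -0.0]
ft_force: [-1.0, 0.8, 0.1]
opening: 0.0856
grasp_force: 0.0
```

```bash
python3 - <<'E'
from h import *
P,im,d,w=wcloud(); save("pics/w3.png",im,1.4); np.savez("w3.npz",im=im,w=w)
o=env.get_obs(); print(o["time_s"],o["tool_pos"],o["joint_pos"],o["tcp_rot"])
def comps(w,z0,z1,x0,x1,y0,y1,mn=15,extra=True):
    x,y,z=[np.nan_to_num(w[...,i],nan=9) for i in range(3)]
    m=(z>z0)&(z<z1)&(x>x0)&(x<x1)&(y>y0)&(y<y1)&extra
    k,l,s,c=cv2.connectedComponentsWithStats(m.astype(np.uint8))
    for i in range(1,k):
        if s[i,4]>=mn:
            q=w[l==i]; r=cv2.minEnclosingCircle((q[:,:2]*1000).astype(np.float32))
            print(s[i,4],"mean",np.round(q.mean(0)*1000,1),"circ",np.round(r[0],1),round(r[1],1),"rect",[np.round(v,1) for v in cv2.minAreaRect((q[:,:2]*1000).astype(np.float32))])
W=np.load("w2.npz")["w"]
print("swabs");comps(W,.129,.137,.36,.5,0,.26)
print("tubes");comps(W,.098,.11,.5,.62,.15,.42)
print("filed");comps(W,.122,.137,.5,.62,.15,.42)
print("stand");comps(W,.104,.112,.36,.5,0,.26,200)
print("w3 bottle cap");comps(w,.13,.142,.38,.55,-.26,-.06)
print("carrier");comps(w,.066,.074,.56,.75,-.22,.03)
print("fcap");comps(w,.13,.148,.58,.75,-.2,0)
print("head");comps(w,.176,.19,.4,.7,-.7,-.38)
E
```

```text
3.825 [ 0.46019369 -0.16610219  0.29627014] [-3.70792638e-01  1.43702918e-01  1.85670228e+00  1.43293032e-04
  1.14148820e+00 -3.93440763e-01] [-2.19598173e+00 -2.24615437e+00 -2.83836065e-06]
swabs
248 mean [423.8 190.8 131.1] circ [424.1 190.6] 9.0 rect [array([424.2, 190.8]), array([17.1, 17. ]), np.float64(36.8)]
226 mean [429.2 155.9 131. ] circ [430.  155.8] 8.7 rect [array([429.4, 155.7]), array([15.9, 16.4]), np.float64(43.2)]
235 mean [434.5 120.3 131.1] circ [434.2 119.6] 9.7 rect [array([434.7, 120.2]), array([17.7, 17.5]), np.float64(6.7)]
209 mean [439.6  84.9 131.1] circ [440.2  84.4] 9.3 rect [array([439.8,  84.5]), array([17. , 17.6]), np.float64(11.8)]
tubes
97 mean [529.3 370.7 103.9] circ [533.5 373.7] 9.2 rect [array([530.4, 371.5]), array([10.7, 18.4]), np.float64(35.5)]
112 mean [541.1 339.1 101.8] circ [541.9 339.1] 10.1 rect [array([541.6, 338.9]), array([19.3, 17.5]), np.float64(19.3)]
121 mean [548.6 303.6 101.6] circ [548.7 303.7] 10.0 rect [array([548.6, 303.7]), array([18.5, 18.4]), np.float64(88.6)]
123 mean [555.1 268.4 101.6] circ [556.1 269.1] 10.4 re
[... 280 characters left out ...]
6.8, 17.8]), np.float64(57.6)]
stand
7216 mean [431.2 131.  107.2] circ [435.3 120.4] 105.8 rect [array([435. , 119.6]), array([ 57.5, 206.8]), np.float64(8.6)]
w3 bottle cap
1201 mean [ 467.8 -161.6  134.9] circ [ 467.8 -162.6] 19.9 rect [array([ 467.9, -162.2]), array([38.4, 38.4]), np.float64(85.9)]
carrier
1282 mean [642.5 -84.5  68.8] circ [651.9 -91.3] 92.6 rect [array([653.1, -91.5]), array([ 90.3, 164.4]), np.float64(9.4)]
134 mean [ 629.8 -127.6   69.7] circ [ 646.2 -131.5] 33.8 rect [array([ 633. , -127.1]), array([67.5, 28.4]), np.float64(71.7)]
fcap
918 mean [ 654.2 -129.2  138.3] circ [ 656.7 -130.1] 20.3 rect [array([ 656.1, -129.7]), array([38.2, 37.6]), np.float64(83.6)]
head
```

View pics/w3.png

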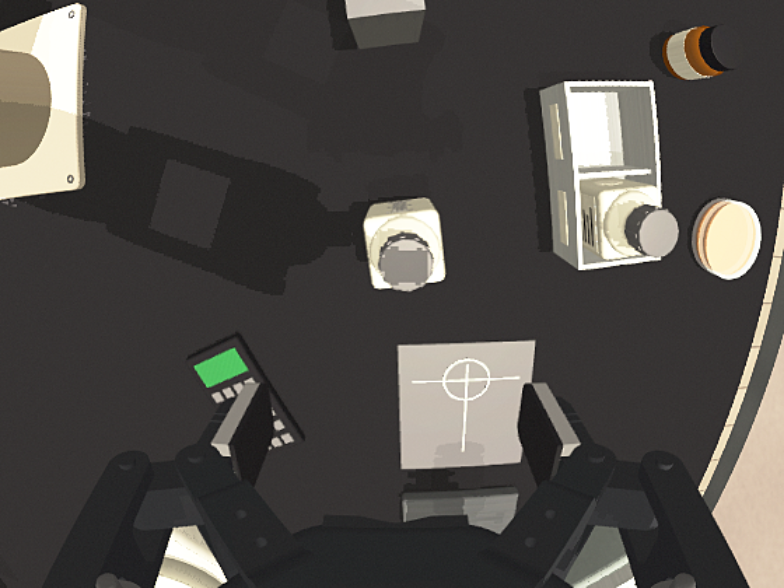

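The wrist view shows the bottle cap at (406,263) with its graduated side up-image (+y), the carrier at (605,175) with its upper (+y) bay empty, and the mat cross at (466,380). Next I compute the bottle yaw and the cross/imager axis.

```bash
python3 - <<'E'
from h import *
Z=np.load("w3.npz"); im=Z["im"].astype(int); w=Z["w"]; x,y,z=[np.nan_to_num(w[...,i],nan=9) for i in range(3)]
R=lambda m:[np.round(v,1) for v in cv2.minAreaRect((w[m][:,:2]*1000).astype(np.float32))]
bx=(x>.41)&(x<.53)&(y>-.22)&(y<-.1)
print("body",R(bx&(z>.02)&(z<.095)), "shoulder",R(bx&(z>.075)&(z<.095)))
mat=(abs(z)<.01)&(x>.4)&(x<.68)&(y>-.45)&(y<-.22)&(im.sum(-1)>330)
k,l,s,c=cv2.connectedComponentsWithStats(mat.astype(np.uint8)); i=1+s[1:,4].argmax(); M=l==i
print("mat",s[i,4],R(M),w[M].mean(0))
v=im.sum(-1); print(np.percentile(v[M],[5,50,90,97]))
Wh=M&(v>np.median(v[M])+ (np.percentile(v[M],99.5)-np.median(v[M]))*.5)&(y>-.38)
q=w[Wh][:,:2]*1000; print("cross",Wh.sum())
# project on candidate axes: find angle maximising histogram peaks
best=None
for a in np.arange(-15,15.1,.25):
    e=np.deg2rad(a); X=np.array([np.cos(e),np.sin(e)]); Y=np.array([-X[1],X[0]])
    hx=np.histogram(q@X,bins=np.arange(400,700,2))[0]; hy=np.histogram(q@Y,bins=np.arange(-500,-150,2))[0]
    sc=hx.max()+hy.max()
    if best is None or sc>best[0]:
        px=np.median((q@X)[abs(q@X-(401+2*hx.argmax()))<4]); py=np.median((q@Y)[abs(q@Y-(-499+2*hy.argmax()))<4]); best=(sc,a,px*X+py*Y)
print(best)
# imager head / lens parts
hd=(z>.14)&(z<.23)&(y<-.35); print("head pts",hd.sum(), R(hd) if hd.sum()>3 else "")
T=np.load("top0.npz"); wt=T["w"]; z2=np.nan_to_num(wt[...,2]); m=(z2>.168)&(z2<.195)&(wt[...,1]<-.4)&(wt[...,1]>-.62)&(wt[...,0]>.45)&(wt[...,0]<.65)
print("top head",m.sum(),[np.round(v,1) for v in cv2.minAreaRect((wt[m][:,:2]*1000).astype(np.float32))])
E
```

```text
body [array([ 467.7, -162.3]), array([60., 61.]), np.float64(9.0)] shoulder [array([ 467.7, -162.3]), array([60., 61.]), np.float64(9.0)]
mat 7819 [array([ 544.4, -366.9]), array([151.3, 172. ]), np.float64(2.7)] [ 5.40541706e-01 -3.58291482e-01  4.59145034e-04]
[517. 565. 589. 758.]
cross 380
(np.int64(134), np.float64(3.0), array([ 542.30385013, -326.75109263]))
head pts 0 
top head 1083 [array([ 553.8, -525.3]), array([ 84.8, 139.1]), np.float64(19.1)]
```

drive_tool(
  series=[
    {"dx": 0, "dy": 0, "dz": 0, "ax": 0, "ay": 0, "az": 0.185},
    {"dx": 0, "dy": 0, "dz": 0, "ax": 0, "ay": 0, "az": 0.185},
    {"dx": 0, "dy": 0, "dz": 0, "ax": 0, "ay": 0, "az": 0.185},
    {"dx": 0, "dy": 0, "dz": 0, "ax": 0, "ay": 0, "az": 0.185},
    {"dx": 0, "dy": 0, "dz": 0, "ax": 0, "ay": 0, "az": 0.185},
    {"dx": 0, "dy": 0, "dz": 0, "ax": 0, "ay": 0, "az": 0.185},
    {"dx": 0, "dy": 0, "dz": 0, "ax": 0, "ay": 0, "az": 0.185},
    {"dx": 0, "dy": 0, "dz": 0, "ax": 0, "ay": 0, "az": 0.185},
  ],
)

```text
time_s: 4.82
tool_pos: [0.4603, -0.1664, 0.2963]
tcp_rot: [-3.137, -0.168, 0.0]
ft_force: [0.3, 0.4, -0.0]
opening: 0.0857
grasp_force: 0.0
```

drive_tool(
  series=[
    {"dx": 0, "dy": 0, "dz": 0, "ax": 0, "ay": 0, "az": 0.185},
    {"dx": 0, "dy": 0, "dz": 0, "ax": 0, "ay": 0, "az": 0.185},
    {"dx": 0, "dy": 0, "dz": 0, "ax": 0, "ay": 0, "az": 0.185},
    {"dx": 0, "dy": 0, "dz": 0, "ax": 0, "ay": 0, "az": 0.185},
    {"dx": 0, "dy": 0, "dz": 0, "ax": 0, "ay": 0, "az": 0.185},
    {"dx": 0, "dy": 0, "dz": 0, "ax": 0, "ay": 0, "az": 0.185},
    {"dx": 0, "dy": 0, "dz": 0, "ax": 0, "ay": 0, "az": 0.185},
    {"dx": 0, "dy": 0, "dz": 0, "ax": 0, "ay": 0, "az": 0},
  ],
)

```text
time_s: 5.82
tool_pos: [0.4603, -0.1665, 0.2963]
tcp_rot: [-2.609, 1.75, 0.0]
ft_force: [0.8, -0.6, -0.2]
opening: 0.0853
grasp_force: 0.0
```

```bash
cat >> h.py <<'E'
def tool(target=None,psi=None):
    """print the tool pose; the shift (cm, tool axes) and the turn az to a target"""
    o=env.get_obs(); T=cv2.Rodrigues(o["tcp_rot"])[0]; p=np.array(o["tool_pos"])
    a=np.rad2deg(np.arctan2(T[1,0],T[0,0]))
    print("t",round(o["time_s"],2),"p",np.round(p*1000,1),"psi",round(a,1),"down",np.round(T[:,2],3),"j1,j6",np.round(o["joint_pos"][[0,5]],3),"F",np.round(o["ft_force"],1),"grip",round(float(o["grasp_force"]),1),"open",round(float(o["opening"])*1000,1))
    if target is not None: print("shift cm",np.round(T.T@(np.array(target)-p)*100,2))
    if psi is not None: print("az",round(np.deg2rad((a-psi+180)%360-180),3))
def circs(w,z0,z1,x0,x1,y0,y1,mn=15):
    x,y,z=[np.nan_to_num(w[...,i],nan=9) for i in range(3)]
    m=(z>z0)&(z<z1)&(x>x0)&(x<x1)&(y>y0)&(y<y1)
    k,l,s,c=cv2.connectedComponentsWithStats(m.astype(np.uint8)); out=[]
    for i in range(1,k):
        if s[i,4]>=mn:
            q=w[l==i]; (a,b),r=cv2.minEnclosingCircle((q[:,:2]*1000).astype(np.float32)); out.append(a); 
            print(s[i,4],"mean",np.round(q.mean(0)*1000,1),"circ",round(a,1),round(b,1),round(r,1),"rect",[np.round(v,1) for v in cv2.minAreaRect((q[:,:2]*1000).astype(np.float32))])
E
python3 - <<'E'
from h import *
P,im,d,w=wcloud(); np.savez("w4.npz",im=im,w=w)
circs(w,.13,.142,.38,.55,-.26,-.06); circs(w,.075,.095,.38,.55,-.26,-.06)
tool([.4677,-.1623,.107],-67.8)
E
```

```text
1186 mean [ 467.6 -163.7  134.9] circ 467.3 -162.8 20.0 rect [array([ 467.2, -163. ]), array([38.4, 38.4]), np.float64(21.6)]
990 mean [ 470.5 -172.8   89.1] circ 467.2 -163.3 39.2 rect [array([ 467.7, -163.2]), array([60.9, 61.2]), np.float64(9.2)]
t 5.88 p [ 460.3 -166.6  296.3] psi -67.6 down [-0.  0. -1.] j1,j6 [-0.372  2.379] F [ 0.6 -0.7  0.3] grip 0.0 open 85.4
shift cm [-0.11 -0.85 18.93]
az 0.004
```

drive_tool(
  series=[
    {"dx": -0.1, "dy": -0.8, "dz": 0, "ax": 0, "ay": 0, "az": 0},
    {"dx": 0, "dy": 0, "dz": 5, "ax": 0, "ay": 0, "az": 0},
    {"dx": 0, "dy": 0, "dz": 5, "ax": 0, "ay": 0, "az": 0},
    {"dx": 0, "dy": 0, "dz": 4, "ax": 0, "ay": 0, "az": 0},
    {"dx": 0, "dy": 0, "dz": 3, "ax": 0, "ay": 0, "az": 0},
    {"dx": 0, "dy": 0, "dz": 1.9, "ax": 0, "ay": 0, "az": 0},
    {"dx": 0, "dy": 0, "dz": 0, "ax": 0, "ay": 0, "az": 0},
  ],
)

```text
time_s: 6.75
tool_pos: [0.4669, -0.1624, 0.106]
tcp_rot: [2.607, -1.752, -0.005]
ft_force: [0.4, 0.1, -0.3]
opening: 0.0854
grasp_force: 0.0
```

drive_tool(
  jaw=3,
  grip_force=70,
  series=[
    {"dx": 0, "dy": 0, "dz": 0, "ax": 0, "ay": 0, "az": 0},
    {"dx": 0, "dy": 0, "dz": 0, "ax": 0, "ay": 0, "az": 0},
    {"dx": 0, "dy": 0, "dz": 0, "ax": 0, "ay": 0, "az": 0},
    {"dx": 0, "dy": 0, "dz": 0, "ax": 0, "ay": 0, "az": 0},
    {"dx": 0, "dy": 0, "dz": 0, "ax": 0, "ay": 0, "az": 0},
    {"dx": 0, "dy": 0, "dz": 0, "ax": 0, "ay": 0, "az": 0},
  ],
)

```text
time_s: 7.5
tool_pos: [0.468, -0.1632, 0.1085]
tcp_rot: [-2.605, 1.756, -0.003]
ft_force: [-1.3, -0.0, 6.6]
opening: 0.0361
grasp_force: 69.3
```

```bash
python3 -c "
from h import *
tool([.5407,-.2968,.219],-73.8)"
```

```text
t 7.5 p [ 468.  -163.2  108.5] psi -68.0 down [ 0.002 -0.001 -1.   ] j1,j6 [-0.36   2.397] F [-1.3 -0.   6.6] grip 69.3 open 36.1
shift cm [ 15.12  -1.74 -11.03]
az 0.102
```

drive_tool(
  series=[
    {"dx": 0, "dy": 0, "dz": -1.2, "ax": 0, "ay": 0, "az": 0},
    {"dx": 0, "dy": 0, "dz": -2.5, "ax": 0, "ay": 0, "az": 0},
    {"dx": 0, "dy": 0, "dz": -3, "ax": 0, "ay": 0, "az": 0},
    {"dx": 0, "dy": 0, "dz": -3, "ax": 0, "ay": 0, "az": 0},
    {"dx": 0, "dy": 0, "dz": -1.5, "ax": 0, "ay": 0, "az": 0},
  ],
)

```text
time_s: 8.12
tool_pos: [0.4679, -0.1631, 0.2213]
tcp_rot: [-2.605, 1.755, -0.004]
ft_force: [0.4, 0.2, -4.3]
opening: 0.036
grasp_force: 70.6
```

drive_tool(
  series=[
    {"dx": 1.5, "dy": -0.14, "dz": 0, "ax": 0, "ay": 0, "az": 0},
    {"dx": 3, "dy": -0.4, "dz": 0, "ax": 0, "ay": 0, "az": 0},
    {"dx": 3.5, "dy": -0.4, "dz": 0, "ax": 0, "ay": 0, "az": 0},
    {"dx": 3.5, "dy": -0.4, "dz": 0, "ax": 0, "ay": 0, "az": 0},
    {"dx": 2.6, "dy": -0.3, "dz": 0, "ax": 0, "ay": 0, "az": 0},
    {"dx": 1, "dy": -0.1, "dz": 0, "ax": 0, "ay": 0, "az": 0.05},
    {"dx": 0, "dy": 0, "dz": 0, "ax": 0, "ay": 0, "az": 0.05},
    {"dx": 0, "dy": 0, "dz": 0, "ax": 0, "ay": 0, "az": 0},
  ],
)

```text
time_s: 9.12
tool_pos: [0.5396, -0.2969, 0.2174]
tcp_rot: [2.514, -1.884, -0.004]
ft_force: [0.3, -0.0, -4.6]
opening: 0.036
grasp_force: 70.5
```

```bash
cat > bot.py <<'E'
from h import *
tool([.5407,-.2968,.220],-73.8)
P,im,d=snap("side"); w=cloud(P,d); x,y,z=[np.nan_to_num(w[...,i],nan=9) for i in range(3)]
m=(x>.48)&(x<.61)&(y>-.36)&(y<-.22)&(z>.09)&(z<.21); q=w[m]; print("side body",m.sum(),np.round(np.percentile(q,[1,50,99],axis=0)*1000,1).tolist())
f=m&(z>.12)&(z<.19); q=w[f]; A=np.c_[q[:,[0,2]],np.ones(len(q))]
for _ in range(3):
    c=np.linalg.lstsq(A,q[:,1],rcond=None)[0]; r=q[:,1]-A@c; k=abs(r)<.004; q=q[k];A=A[k]
print("face +y plane: yaw of normal",round(90-np.degrees(np.arctan(c[0])) if 0 else 90+np.degrees(np.arctan(-c[0])),1),"tilt z",round(np.degrees(np.arctan(c[1])),1),"x range",np.round(np.percentile(q[:,0],[1,99])*1000,1),"y mid",round(np.median(q[:,1])*1000,1),len(q))
E
python3 bot.py; python3 - <<'E'
from h import *
im,d=env.camera("side"); save("pics/s1.png",im[90:210,260:420],5)
E
```

```text
t 9.12 p [ 539.6 -296.9  217.4] psi -73.7 down [-0.002  0.001 -1.   ] j1,j6 [-0.522  2.335] F [ 0.3 -0.  -4.6] grip 70.5 open 36.0
shift cm [ 0.02 -0.11 -0.26]
az 0.002
side body 720 [[506.7, -309.4, 115.9], [533.8, -267.2, 167.5], [564.9, -261.9, 209.0]]
face +y plane: yaw of normal 83.7 tilt z -0.6 x range [507.1 564.1] y mid -266.7 357
```

View pics/s1.png

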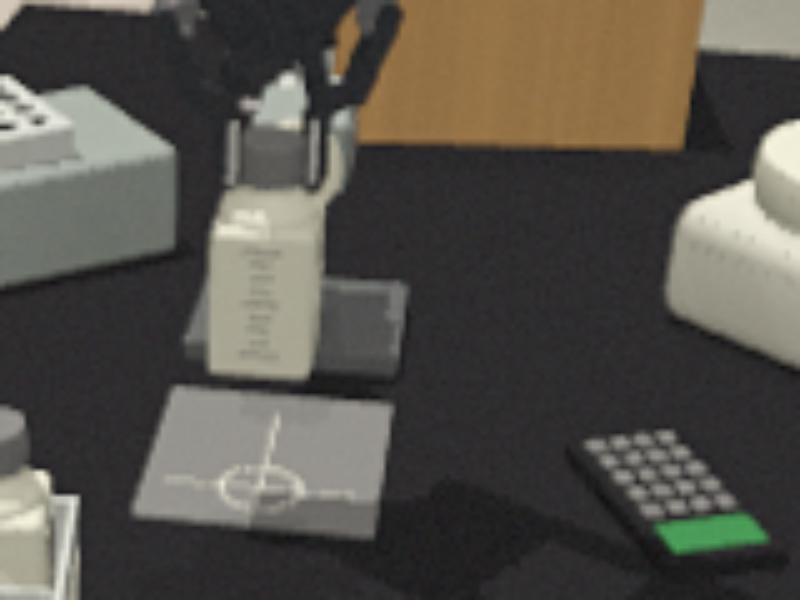

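The side view shows the bottle held upright at about (265,300), above the cross at (265,490), with the graduated side facing away from the imager. I'll check the yaw with the wrist camera.

```bash
cat > yaw.py <<'E'
from h import *
tool()
P,im,d,w=wcloud(); x,y,z=[np.nan_to_num(w[...,i],nan=9) for i in range(3)]
for z0,z1 in((.11,.198),(.185,.20),(.19,.206)):
    m=(abs(x-.5405)<.055)&(abs(y+.297)<.055)&(z>z0)&(z<z1)
    m=cv2.morphologyEx(m.astype(np.uint8),cv2.MORPH_OPEN,np.ones((3,3)))>0
    q=w[m]; print(len(q),[np.round(v,1) for v in cv2.minAreaRect((q[:,:2]*1000).astype(np.float32))] if len(q)>3 else "", np.round(np.percentile(q[:,2],[2,50,98]),3) if len(q)>3 else"")
E
python3 yaw.py
```

```text
t 9.22 p [ 539.8 -296.5  218.1] psi -73.6 down [-0.002  0.001 -1.   ] j1,j6 [-0.522  2.335] F [ 0.3 -0.1 -2. ] grip 70.5 open 36.1
3138 [array([ 545.2, -322.2]), array([62.1, 21.2]), np.float64(23.5)] [0.118 0.173 0.197]
1782 [array([ 540.1, -306.8]), array([60.7, 40. ]), np.float64(3.8)] [0.186 0.196 0.2  ]
3135 [array([ 540.2, -306.9]), array([60.9, 39.5]), np.float64(4.5)] [0.191 0.2   0.206]
```

The bottle's yaw is within about 1.5° and its height is right. Now holding and turning.

drive_tool(
  series=[
    {"dx": 0, "dy": -0.1, "dz": 0, "ax": 0, "ay": 0, "az": 0},
    {"dx": 0, "dy": 0, "dz": 0, "ax": 0, "ay": 0, "az": 0},
    {"dx": 0, "dy": 0, "dz": 0, "ax": 0, "ay": 0, "az": 0},
    {"dx": 0, "dy": 0, "dz": 0, "ax": 0, "ay": 0, "az": 0},
    {"dx": 0, "dy": 0, "dz": 0, "ax": 0, "ay": 0, "az": 0},
    {"dx": 0, "dy": 0, "dz": 0, "ax": 0, "ay": 0, "az": 0},
    {"dx": 0, "dy": 0, "dz": 0, "ax": 0, "ay": 0, "az": 0},
    {"dx": 0, "dy": 0, "dz": 0, "ax": 0, "ay": 0, "az": 0},
  ],
)

```text
time_s: 10.28
tool_pos: [0.5412, -0.2961, 0.2193]
tcp_rot: [-2.514, 1.884, 0.0]
ft_force: [0.4, -0.5, -3.8]
opening: 0.0359
grasp_force: 70.5
```

drive_tool(
  series=[
    {"dx": 0, "dy": 0, "dz": 0, "ax": 0, "ay": 0, "az": 0},
    {"dx": 0, "dy": 0, "dz": 0, "ax": 0, "ay": 0, "az": 0},
    {"dx": 0, "dy": 0, "dz": 0, "ax": 0, "ay": 0, "az": 0},
    {"dx": 0, "dy": 0, "dz": 0, "ax": 0, "ay": 0, "az": 0},
    {"dx": 0, "dy": 0, "dz": 0, "ax": 0, "ay": 0, "az": -0.08},
    {"dx": 0, "dy": 0, "dz": 0, "ax": 0, "ay": 0, "az": -0.16},
    {"dx": 0, "dy": 0, "dz": 0, "ax": 0, "ay": 0, "az": -0.18},
    {"dx": 0, "dy": 0, "dz": 0, "ax": 0, "ay": 0, "az": -0.18},
  ],
)

```text
time_s: 11.28
tool_pos: [0.5412, -0.2961, 0.2193]
tcp_rot: [-2.962, 1.048, -0.0]
ft_force: [0.4, -0.0, -3.0]
opening: 0.0362
grasp_force: 70.5
```

drive_tool(
  series=[
    {"dx": 0, "dy": 0, "dz": 0, "ax": 0, "ay": 0, "az": -0.18},
    {"dx": 0, "dy": 0, "dz": 0, "ax": 0, "ay": 0, "az": -0.18},
    {"dx": 0, "dy": 0, "dz": 0, "ax": 0, "ay": 0, "az": -0.18},
    {"dx": 0, "dy": 0, "dz": 0, "ax": 0, "ay": 0, "az": -0.18},
    {"dx": 0, "dy": 0, "dz": 0, "ax": 0, "ay": 0, "az": -0.17},
    {"dx": 0, "dy": 0, "dz": 0, "ax": 0, "ay": 0, "az": -0.081},
    {"dx": 0, "dy": 0, "dz": 0, "ax": 0, "ay": 0, "az": 0},
    {"dx": 0, "dy": 0, "dz": 0, "ax": 0, "ay": 0, "az": 0},
  ],
)

```text
time_s: 12.28
tool_pos: [0.5411, -0.2961, 0.2193]
tcp_rot: [-3.11, -0.443, 0.0]
ft_force: [-0.4, -0.4, -2.9]
opening: 0.0358
grasp_force: 70.4
```

```bash
python3 yaw.py; python3 -c "
from h import *
tool([.5407,-.2968,.219],16.3)"
```

```text
t 12.28 p [ 541.1 -296.1  219.3] psi 16.2 down [-0.  0. -1.] j1,j6 [-0.52   0.768] F [-0.4 -0.4 -2.9] grip 70.4 open 35.8
2939 [array([ 569.7, -294.2]), array([ 6.5, 58.4]), np.float64(6.8)] [0.119 0.171 0.197]
1302 [array([ 561.4, -285.6]), array([32.1, 70.7]), np.float64(37.0)] [0.186 0.196 0.2  ]
2941 [array([ 552.3, -295.7]), array([39.9, 60.9]), np.float64(5.5)] [0.191 0.201 0.205]
t 12.32 p [ 541.1 -296.1  219.3] psi 16.2 down [-0.  0. -1.] j1,j6 [-0.52   0.767] F [-1.2 -0.6 -2.8] grip 70.4 open 36.2
shift cm [-0.06  0.06  0.03]
az -0.001
```

drive_tool(
  series=[
    {"dx": 0, "dy": 0, "dz": 0, "ax": 0, "ay": 0, "az": 0.025},
    {"dx": 0, "dy": 0, "dz": 0, "ax": 0, "ay": 0, "az": 0},
    {"dx": 0, "dy": 0, "dz": 0, "ax": 0, "ay": 0, "az": 0},
    {"dx": 0, "dy": 0, "dz": 0, "ax": 0, "ay": 0, "az": 0},
    {"dx": 0, "dy": 0, "dz": 0, "ax": 0, "ay": 0, "az": 0},
    {"dx": 0, "dy": 0, "dz": 0, "ax": 0, "ay": 0, "az": 0},
    {"dx": 0, "dy": 0, "dz": 0, "ax": 0, "ay": 0, "az": 0},
    {"dx": 0, "dy": 0, "dz": 0, "ax": 0, "ay": 0, "az": 0},
  ],
)

```text
time_s: 13.32
tool_pos: [0.5412, -0.2961, 0.2193]
tcp_rot: [3.115, 0.407, 0.0]
ft_force: [0.7, -0.2, -3.3]
opening: 0.036
grasp_force: 70.4
```

drive_tool(
  series=[
    {"dx": 0, "dy": 0, "dz": 0, "ax": 0, "ay": 0, "az": 0},
    {"dx": 0, "dy": 0, "dz": 0, "ax": 0, "ay": 0, "az": 0},
    {"dx": 0, "dy": 0, "dz": 0, "ax": 0, "ay": 0, "az": 0},
    {"dx": 0, "dy": 0, "dz": 0, "ax": 0, "ay": 0, "az": 0},
    {"dx": 0, "dy": 0, "dz": 0, "ax": 0, "ay": 0, "az": -0.08},
    {"dx": 0, "dy": 0, "dz": 0, "ax": 0, "ay": 0, "az": -0.16},
    {"dx": 0, "dy": 0, "dz": 0, "ax": 0, "ay": 0, "az": -0.18},
    {"dx": 0, "dy": 0, "dz": 0, "ax": 0, "ay": 0, "az": -0.18},
  ],
)

```text
time_s: 14.32
tool_pos: [0.5412, -0.2961, 0.2193]
tcp_rot: [2.852, 1.318, 0.0]
ft_force: [0.1, -0.3, -2.8]
opening: 0.0365
grasp_force: 70.5
```

drive_tool(
  series=[
    {"dx": 0, "dy": 0, "dz": 0, "ax": 0, "ay": 0, "az": -0.18},
    {"dx": 0, "dy": 0, "dz": 0, "ax": 0, "ay": 0, "az": -0.18},
    {"dx": 0, "dy": 0, "dz": 0, "ax": 0, "ay": 0, "az": -0.18},
    {"dx": 0, "dy": 0, "dz": 0, "ax": 0, "ay": 0, "az": -0.18},
    {"dx": 0, "dy": 0, "dz": 0, "ax": 0, "ay": 0, "az": -0.17},
    {"dx": 0, "dy": 0, "dz": 0, "ax": 0, "ay": 0, "az": -0.081},
    {"dx": 0, "dy": 0, "dz": 0, "ax": 0, "ay": 0, "az": 0},
    {"dx": 0, "dy": 0, "dz": 0, "ax": 0, "ay": 0, "az": 0},
  ],
)

```text
time_s: 15.32
tool_pos: [0.5412, -0.2961, 0.2193]
tcp_rot: [-1.917, -2.489, 0.0]
ft_force: [0.6, 1.5, -3.5]
opening: 0.036
grasp_force: 70.5
```

```bash
python3 yaw.py; python3 - <<'E'
from h import *
im,d=env.camera("side"); save("pics/s2.png",im[90:210,260:420],5)
E
```

```text
t 15.32 p [ 541.2 -296.1  219.3] psi 104.8 down [-0. -0. -1.] j1,j6 [-0.52  -0.778] F [ 0.6  1.5 -3.5] grip 70.5 open 36.0
2927 [array([ 540.2, -267.9]), array([58.3,  6.4]), np.float64(5.4)] [0.119 0.171 0.197]
1279 [array([ 532.4, -274.9]), array([68.7, 31. ]), np.float64(34.3)] [0.186 0.195 0.2  ]
2977 [array([ 541.3, -285.5]), array([60.8, 39.7]), np.float64(3.4)] [0.191 0.201 0.205]
```

View pics/s2.png

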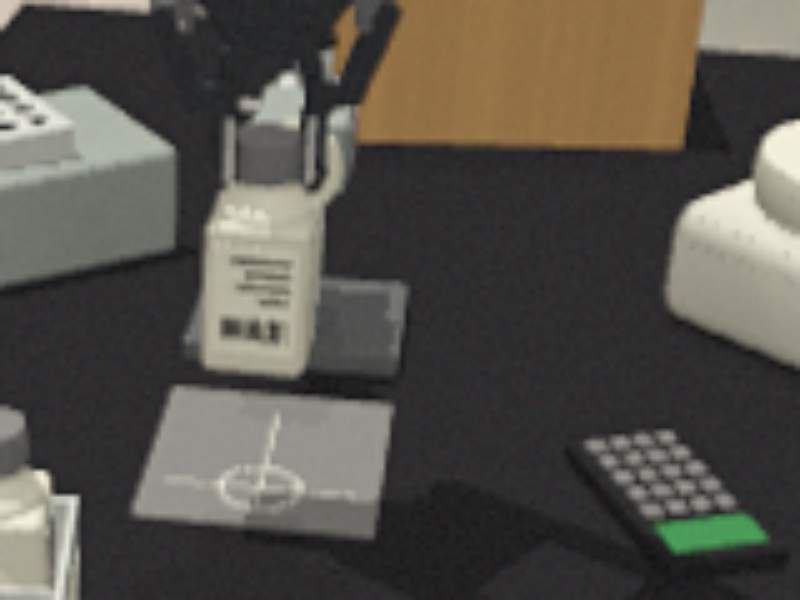

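The side view shows the label facing away from the imager at (265,300), so the graduated side is at the lens, as it should be. Now the hold and the last quarter turn.

drive_tool(
  series=[
    {"dx": 0, "dy": 0, "dz": 0, "ax": 0, "ay": 0, "az": 0},
    {"dx": 0, "dy": 0, "dz": 0, "ax": 0, "ay": 0, "az": 0},
    {"dx": 0, "dy": 0, "dz": 0, "ax": 0, "ay": 0, "az": 0},
    {"dx": 0, "dy": 0, "dz": 0, "ax": 0, "ay": 0, "az": 0},
    {"dx": 0, "dy": 0, "dz": 0, "ax": 0, "ay": 0, "az": 0},
    {"dx": 0, "dy": 0, "dz": 0, "ax": 0, "ay": 0, "az": 0},
    {"dx": 0, "dy": 0, "dz": 0, "ax": 0, "ay": 0, "az": 0},
    {"dx": 0, "dy": 0, "dz": 0, "ax": 0, "ay": 0, "az": 0},
  ],
)

```text
time_s: 16.42
tool_pos: [0.5412, -0.2961, 0.2193]
tcp_rot: [1.915, 2.491, -0.0]
ft_force: [-0.2, 0.3, -2.9]
opening: 0.0361
grasp_force: 70.5
```

drive_tool(
  series=[
    {"dx": 0, "dy": 0, "dz": 0, "ax": 0, "ay": 0, "az": 0},
    {"dx": 0, "dy": 0, "dz": 0, "ax": 0, "ay": 0, "az": 0},
    {"dx": 0, "dy": 0, "dz": 0, "ax": 0, "ay": 0, "az": 0},
    {"dx": 0, "dy": 0, "dz": 0, "ax": 0, "ay": 0, "az": 0},
    {"dx": 0, "dy": 0, "dz": 0, "ax": 0, "ay": 0, "az": -0.08},
    {"dx": 0, "dy": 0, "dz": 0, "ax": 0, "ay": 0, "az": -0.16},
    {"dx": 0, "dy": 0, "dz": 0, "ax": 0, "ay": 0, "az": -0.18},
    {"dx": 0, "dy": 0, "dz": 0, "ax": 0, "ay": 0, "az": -0.18},
  ],
)

```text
time_s: 17.42
tool_pos: [0.5412, -0.2961, 0.2193]
tcp_rot: [-1.084, -2.949, -0.0]
ft_force: [0.6, -0.0, -2.4]
opening: 0.0362
grasp_force: 70.5
```

drive_tool(
  series=[
    {"dx": 0, "dy": 0, "dz": 0, "ax": 0, "ay": 0, "az": -0.18},
    {"dx": 0, "dy": 0, "dz": 0, "ax": 0, "ay": 0, "az": -0.18},
    {"dx": 0, "dy": 0, "dz": 0, "ax": 0, "ay": 0, "az": -0.18},
    {"dx": 0, "dy": 0, "dz": 0, "ax": 0, "ay": 0, "az": -0.18},
    {"dx": 0, "dy": 0, "dz": 0, "ax": 0, "ay": 0, "az": -0.17},
    {"dx": 0, "dy": 0, "dz": 0, "ax": 0, "ay": 0, "az": -0.081},
    {"dx": 0, "dy": 0, "dz": 0, "ax": 0, "ay": 0, "az": 0},
    {"dx": 0, "dy": 0, "dz": 0, "ax": 0, "ay": 0, "az": 0},
  ],
)

```text
time_s: 18.42
tool_pos: [0.5412, -0.2961, 0.2193]
tcp_rot: [0.405, -3.115, -0.0]
ft_force: [0.5, 0.2, -2.7]
opening: 0.0362
grasp_force: 70.5
```

drive_tool(
  series=[
    {"dx": 0, "dy": 0, "dz": 0, "ax": 0, "ay": 0, "az": 0},
    {"dx": 0, "dy": 0, "dz": 0, "ax": 0, "ay": 0, "az": 0},
    {"dx": 0, "dy": 0, "dz": 0, "ax": 0, "ay": 0, "az": 0},
    {"dx": 0, "dy": 0, "dz": 0, "ax": 0, "ay": 0, "az": 0},
    {"dx": 0, "dy": 0, "dz": 0, "ax": 0, "ay": 0, "az": 0},
    {"dx": 0, "dy": 0, "dz": 0, "ax": 0, "ay": 0, "az": 0},
    {"dx": 0, "dy": 0, "dz": 0, "ax": 0, "ay": 0, "az": 0},
    {"dx": 0, "dy": 0, "dz": 0, "ax": 0, "ay": 0, "az": 0},
  ],
)

```text
time_s: 19.42
tool_pos: [0.5412, -0.2961, 0.2193]
tcp_rot: [-0.408, 3.115, 0.0]
ft_force: [-0.9, -0.7, -3.5]
opening: 0.0363
grasp_force: 70.5
```

drive_tool(
  series=[
    {"dx": 0, "dy": 0, "dz": 0, "ax": 0, "ay": 0, "az": 0},
    {"dx": 0, "dy": 0, "dz": 0, "ax": 0, "ay": 0, "az": 0},
    {"dx": 0, "dy": 0, "dz": -1.2, "ax": 0, "ay": 0, "az": 0},
    {"dx": 0, "dy": 0, "dz": -2.5, "ax": 0, "ay": 0, "az": 0},
    {"dx": 0, "dy": 0, "dz": -2, "ax": 0, "ay": 0, "az": 0},
    {"dx": 0, "dy": 0, "dz": 0, "ax": 0, "ay": 0, "az": 0},
  ],
)

```text
time_s: 20.18
tool_pos: [0.5423, -0.2968, 0.2789]
tcp_rot: [-0.407, 3.111, -0.005]
ft_force: [-0.1, 0.1, -3.9]
opening: 0.0359
grasp_force: 70.6
```

```bash
python3 -c "
from h import *
P,im,d,w=wcloud(); np.savez('w5.npz',im=im,w=w)
circs(w,.064,.076,.56,.75,-.22,.03,100)
circs(w,.13,.15,.58,.75,-.2,-.09,50)
x,y,z=[np.nan_to_num(w[...,i],nan=9) for i in range(3)]
for a,b in((.225,.252),(.245,.26)):
  m=(abs(x-.5405)<.055)&(abs(y+.297)<.055)&(z>a)&(z<b); q=w[m]; print(len(q),[np.round(v,1) for v in cv2.minAreaRect((q[:,:2]*1000).astype(np.float32))])
tool([.6466,-.0520,.267],202.6)"
```

```text
860 mean [629.1 -80.3  68. ] circ 651.5 -91.3 92.4 rect [array([652.4, -91.3]), array([ 89.8, 166.5]), np.float64(9.1)]
250 mean [ 635.1 -144.8   70.2] circ 647.9 -133.7 34.7 rect [array([ 636.8, -144.3]), array([30.9, 69.4]), np.float64(43.5)]
1273 [array([ 514.4, -298.2]), array([ 6.3, 58.2]), np.float64(5.5)]
1771 [array([ 535.9, -296.7]), array([46.7, 60.3]), np.float64(1.8)]
t 20.23 p [ 541.5 -296.3  277.4] psi -165.1 down [ 0.002 -0.001 -1.   ] j1,j6 [-0.52  -2.351] F [-0.1 -0.1 -4. ] grip 70.6 open 36.2
shift cm [-16.44  20.91   1.03]
az -0.134
```

drive_tool(
  series=[
    {"dx": -1.23, "dy": 1.57, "dz": 0, "ax": 0, "ay": 0, "az": 0},
    {"dx": -2.47, "dy": 3.15, "dz": 0, "ax": 0, "ay": 0, "az": 0},
    {"dx": -3.08, "dy": 3.93, "dz": 0, "ax": 0, "ay": 0, "az": 0},
    {"dx": -3.08, "dy": 3.93, "dz": 0, "ax": 0, "ay": 0, "az": 0},
    {"dx": -3.08, "dy": 3.93, "dz": 0, "ax": 0, "ay": 0, "az": 0},
    {"dx": -2.22, "dy": 2.83, "dz": 0, "ax": 0, "ay": 0, "az": 0},
    {"dx": -1.24, "dy": 1.56, "dz": 0, "ax": 0, "ay": 0, "az": -0.06},
    {"dx": 0, "dy": 0, "dz": 0, "ax": 0, "ay": 0, "az": -0.066},
  ],
)

```text
time_s: 21.22
tool_pos: [0.6459, -0.0501, 0.2754]
tcp_rot: [0.613, -3.08, -0.001]
ft_force: [1.0, -0.7, -2.5]
opening: 0.0363
grasp_force: 70.6
```

drive_tool(
  series=[
    {"dx": 0, "dy": 0, "dz": 0, "ax": 0, "ay": 0, "az": 0},
    {"dx": 0, "dy": 0, "dz": 0, "ax": 0, "ay": 0, "az": 0},
    {"dx": 0, "dy": 0, "dz": 0, "ax": 0, "ay": 0, "az": 0},
    {"dx": 0, "dy": 0, "dz": 0, "ax": 0, "ay": 0, "az": 0},
  ],
)

```text
time_s: 21.72
tool_pos: [0.6458, -0.0523, 0.2764]
tcp_rot: [-0.602, 3.083, -0.0]
ft_force: [1.0, -0.4, -2.4]
opening: 0.0359
grasp_force: 70.6
```

```bash
python3 -c "
from h import *
tool([.6462,-.0519,.113],202.15)
P,im,d,w=wcloud(); np.savez('w6.npz',im=im,w=w); save('pics/w6.png',im,1.4)
circs(w,.064,.076,.56,.75,-.22,.03,100)
x,y,z=[np.nan_to_num(w[...,i],nan=9) for i in range(3)]
for a,b in((.225,.252),(.245,.265)):
  m=(abs(x-.6462)<.055)&(abs(y+.052)<.055)&(z>a)&(z<b); q=w[m]; print(len(q),[np.round(v,1) for v in cv2.minAreaRect((q[:,:2]*1000).astype(np.float32))])
"
```

```text
t 21.73 p [645.8 -52.3 276.4] psi -157.9 down [ 0. -0. -1.] j1,j6 [-0.099 -2.055] F [ 1.  -0.4 -2.4] grip 70.6 open 35.9
shift cm [-0.05  0.02 16.34]
az -0.001
1378 mean [ 643.4 -112.3   68.7] circ 652.0 -91.6 92.2 rect [array([653.3, -91.7]), array([ 89. , 164.6]), np.float64(9.1)]
129 mean [ 636.5 -118.7   69.9] circ 653.0 -127.8 37.8 rect [array([ 638.6, -118.1]), array([75.6, 34.7]), np.float64(55.9)]
1320 [array([622.7, -61.9]), array([24.8, 64.6]), np.float64(34.3)]
3739 [array([639. , -53.1]), array([46.8, 60.6]), np.float64(9.7)]
```

View pics/w6.png

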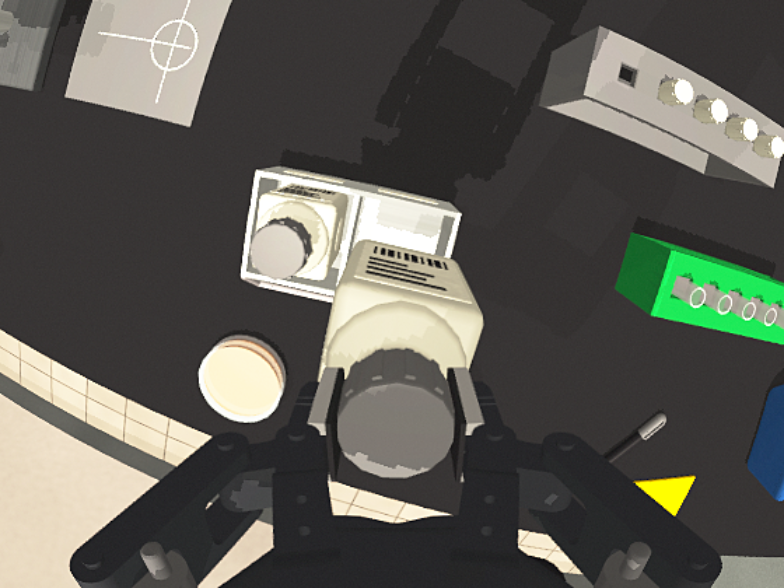

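The wrist view shows the bottle held at (400,400), square with the carrier, with the free bay behind it at (405,235) and the filed bottle at (290,240). Lowering now.

drive_tool(
  series=[
    {"dx": 0, "dy": 0, "dz": 2, "ax": 0, "ay": 0, "az": 0},
    {"dx": 0, "dy": 0, "dz": 3, "ax": 0, "ay": 0, "az": 0},
    {"dx": 0, "dy": 0, "dz": 3, "ax": 0, "ay": 0, "az": 0},
    {"dx": 0, "dy": 0, "dz": 3, "ax": 0, "ay": 0, "az": 0},
    {"dx": 0, "dy": 0, "dz": 2.5, "ax": 0, "ay": 0, "az": 0},
    {"dx": 0, "dy": 0, "dz": 1.5, "ax": 0, "ay": 0, "az": 0},
    {"dx": 0, "dy": 0, "dz": 0.6, "ax": 0, "ay": 0, "az": 0},
    {"dx": 0, "dy": 0, "dz": 0, "ax": 0, "ay": 0, "az": 0},
  ],
)

```text
time_s: 22.78
tool_pos: [0.646, -0.052, 0.1203]
tcp_rot: [0.603, -3.083, -0.0]
ft_force: [-0.1, 0.4, -2.5]
opening: 0.0362
grasp_force: 70.7
```

drive_tool(
  series=[
    {"dx": 0, "dy": 0, "dz": 0.2, "ax": 0, "ay": 0, "az": 0},
    {"dx": 0, "dy": 0, "dz": 0.2, "ax": 0, "ay": 0, "az": 0},
    {"dx": 0, "dy": 0, "dz": 0, "ax": 0, "ay": 0, "az": 0},
    {"dx": 0, "dy": 0, "dz": 0, "ax": 0, "ay": 0, "az": 0},
  ],
)

```text
time_s: 23.28
tool_pos: [0.6459, -0.052, 0.1165]
tcp_rot: [-0.603, 3.083, -0.0]
ft_force: [-0.1, 0.0, -3.2]
opening: 0.0358
grasp_force: 70.7
```

drive_tool(
  series=[
    {"dx": 0, "dy": 0, "dz": 0.2, "ax": 0, "ay": 0, "az": 0},
    {"dx": 0, "dy": 0, "dz": 0.2, "ax": 0, "ay": 0, "az": 0},
    {"dx": 0, "dy": 0, "dz": 0, "ax": 0, "ay": 0, "az": 0},
    {"dx": 0, "dy": 0, "dz": 0, "ax": 0, "ay": 0, "az": 0},
  ],
)

```text
time_s: 23.78
tool_pos: [0.646, -0.0519, 0.1126]
tcp_rot: [-0.603, 3.083, -0.0]
ft_force: [-0.8, 0.6, 2.7]
opening: 0.0363
grasp_force: 71.2
```

```bash
python3 -c "
from h import *
tool()
P,im,d,w=wcloud(); circs(w,.05,.1,.6,.7,-.088,-.0,100); circs(w,.09,.12,.6,.7,-.088,-.0,100)"
```

```text
t 23.77 p [646.  -51.9 112.6] psi -157.9 down [ 0.  0. -1.] j1,j6 [-0.099 -2.056] F [-0.8  0.6  2.7] grip 71.2 open 36.3
6587 mean [619.5 -53.6  79.9] circ 632.2 -49.7 45.4 rect [array([632.1, -48.3]), array([61.2, 72.3]), np.float64(8.8)]
275 mean [684.2 -85.9  59.9] circ 680.3 -86.9 16.6 rect [array([680.3, -83.6]), array([33.2,  8.8]), np.float64(0.3)]
5392 mean [629.1 -57.9 100.5] circ 641.0 -52.7 35.6 rect [array([639.2, -52.8]), array([45.2, 60. ]), np.float64(10.2)]
```

The bottle has touched the floor of the bay. Opening, lifting clear, and turning for the swabs.

drive_tool(
  jaw=6,
  series=[
    {"dx": 0, "dy": 0, "dz": 0, "ax": 0, "ay": 0, "az": 0},
    {"dx": 0, "dy": 0, "dz": 0, "ax": 0, "ay": 0, "az": 0},
    {"dx": 0, "dy": 0, "dz": 0, "ax": 0, "ay": 0, "az": 0},
    {"dx": 0, "dy": 0, "dz": 0, "ax": 0, "ay": 0, "az": 0},
    {"dx": 0, "dy": 0, "dz": -1, "ax": 0, "ay": 0, "az": 0},
    {"dx": 0, "dy": 0, "dz": -2, "ax": 0, "ay": 0, "az": 0},
    {"dx": 0, "dy": 0, "dz": -5, "ax": 0, "ay": 0, "az": 0},
    {"dx": 0, "dy": 0, "dz": -6, "ax": 0, "ay": 0, "az": 0},
  ],
)

```text
time_s: 24.82
tool_pos: [0.6454, -0.0519, 0.2544]
tcp_rot: [0.603, -3.082, -0.0]
ft_force: [1.3, -0.3, 0.3]
opening: 0.0599
grasp_force: 0.0
```

drive_tool(
  series=[
    {"dx": 0, "dy": 0, "dz": -1, "ax": 0, "ay": 0, "az": 0},
    {"dx": 0, "dy": 0, "dz": 0, "ax": 0, "ay": 0, "az": 0.18},
    {"dx": 0, "dy": 0, "dz": 0, "ax": 0, "ay": 0, "az": 0.18},
    {"dx": 0, "dy": 0, "dz": 0, "ax": 0, "ay": 0, "az": 0.18},
    {"dx": 0, "dy": 0, "dz": 0, "ax": 0, "ay": 0, "az": 0.18},
    {"dx": 0, "dy": 0, "dz": 0, "ax": 0, "ay": 0, "az": 0.18},
    {"dx": 0, "dy": 0, "dz": 0, "ax": 0, "ay": 0, "az": 0.18},
    {"dx": 0, "dy": 0, "dz": 0, "ax": 0, "ay": 0, "az": 0.18},
  ],
)

```text
time_s: 25.82
tool_pos: [0.6456, -0.0519, 0.2627]
tcp_rot: [-1.338, -2.842, 0.0]
ft_force: [-0.2, 0.3, -0.4]
opening: 0.0597
grasp_force: 0.0
```

drive_tool(
  series=[
    {"dx": 0, "dy": 0, "dz": 0, "ax": 0, "ay": 0, "az": 0.18},
    {"dx": 0, "dy": 0, "dz": 0, "ax": 0, "ay": 0, "az": 0.18},
    {"dx": 0, "dy": 0, "dz": 0, "ax": 0, "ay": 0, "az": 0.18},
    {"dx": 0, "dy": 0, "dz": 0, "ax": 0, "ay": 0, "az": 0},
  ],
)

```text
time_s: 26.32
tool_pos: [0.6456, -0.0519, 0.2626]
tcp_rot: [-2.038, -2.39, 0.0]
ft_force: [0.2, -0.5, 0.7]
opening: 0.06
grasp_force: 0.0
```

```bash
python3 -c "
from h import *
tool([.49,.12,.26],99)
P,im,d,w=wcloud(); circs(w,.13,.15,.6,.72,-.18,.0,100)
P,im,d=snap('side'); w=cloud(P,d); circs(w,.13,.15,.6,.72,-.18,.0,20)"
```

```text
t 26.32 p [645.6 -51.9 262.6] psi 99.1 down [-0. -0. -1.] j1,j6 [-0.099 -0.257] F [ 0.2 -0.5  0.7] grip 0.0 open 60.0
shift cm [ 19.44 -12.65   0.26]
az 0.002
1544 mean [647.  -49.5 138.8] circ 647.4 -50.9 20.0 rect [array([647.1, -50.6]), array([38.2, 38.8]), np.float64(87.4)]
1204 mean [ 657.  -127.2  138.4] circ 656.8 -129.4 20.2 rect [array([ 657.5, -129.3]), array([38.5, 37.8]), np.float64(84.8)]
139 mean [ 653.9 -123.3  139.7] circ 654.9 -128.6 20.3 rect [array([ 654.7, -128.3]), array([38.5, 36.2]), np.float64(62.5)]
162 mean [643.6 -44.6 139.7] circ 644.6 -49.1 20.5 rect [array([645.2, -48.5]), array([36.9, 39.2]), np.float64(53.7)]
```

Bottle stands in the bay (cap top at 139–140 mm). Now to the swabs.

drive_tool(
  series=[
    {"dx": 3.9, "dy": -2.5, "dz": 0, "ax": 0, "ay": 0, "az": 0},
    {"dx": 3.9, "dy": -2.5, "dz": 0, "ax": 0, "ay": 0, "az": 0},
    {"dx": 3.9, "dy": -2.5, "dz": 0, "ax": 0, "ay": 0, "az": 0},
    {"dx": 3.9, "dy": -2.5, "dz": 0, "ax": 0, "ay": 0, "az": 0},
    {"dx": 3.9, "dy": -2.5, "dz": 0, "ax": 0, "ay": 0, "az": 0},
    {"dx": 0, "dy": 0, "dz": 0, "ax": 0, "ay": 0, "az": 0},
    {"dx": 0, "dy": 0, "dz": 0, "ax": 0, "ay": 0, "az": 0},
  ],
)

```text
time_s: 27.3
tool_pos: [0.4924, 0.1211, 0.2627]
tcp_rot: [2.037, 2.391, 0.001]
ft_force: [-0.1, -0.6, -0.5]
opening: 0.0604
grasp_force: 0.0
```

```bash
python3 -c "
from h import *
tool([.4395,.0848,.231],98.6)
P,im,d,w=wcloud(); np.savez('w7.npz',im=im,w=w); save('pics/w7.png',im,1.4)
print('swabs');circs(w,.127,.137,.36,.5,0,.26)
print('tubes');circs(w,.098,.11,.5,.62,.15,.42)
print('stand');circs(w,.104,.112,.36,.5,0,.26,200)
print('rack');circs(w,.074,.082,.48,.64,.13,.45,200)
print('filed');circs(w,.12,.137,.5,.62,.3,.42)"
```

```text
t 27.3 p [492.4 121.1 262.7] psi 99.1 down [ 0.001 -0.    -1.   ] j1,j6 [0.218 0.059] F [-0.1 -0.6 -0.5] grip 0.0 open 60.4
shift cm [-2.75 -5.8   3.17]
az 0.009
swabs
350 mean [425.2 190.9 130.7] circ 424.9 190.8 9.6 rect [array([425.3, 190.7]), array([17.8, 17.9]), np.float64(83.0)]
337 mean [430.5 155.7 130.8] circ 429.8 155.2 9.6 rect [array([430.1, 155.6]), array([16.6, 17.8]), np.float64(64.0)]
310 mean [435.4 120.6 130.7] circ 434.6 119.7 9.6 rect [array([435.1, 119.9]), array([17. , 17.6]), np.float64(49.6)]
276 mean [440.8  85.4 130.8] circ 440.6 84.8 8.9 rect [array([440.4,  84.7]), array([16.9, 16.5]), np.float64(18.4)]
tubes
159 mean [548.9 303.3 101.9] circ 548.9 303.9 9.9 rect [array([549.1, 303.5]), array([18.5, 18.2]), np.float64(22.1)]
148 mean [555.9 268.2 102.1] circ 555.9 268.4 9.7 rect [array([556. , 268.3]), array([18.2, 18.3]), np.float64(63.4)]
151 mean [563.5 233.2 102.2] circ 563.1 233.1 9.5 rect [array([563.2, 233.4]), array([18.2, 18.2]), np.float64(31.8)]
142 mean [570.  198.4 102.2] circ 570.2 198.3 9.4 rect [array([570.1, 198.3]), array([17.6, 18.1]), np.float64(25.1)]
stand
9611 mean [435.3 130.2 107.1] circ 435.2 119.2 106.5 rect [array([434.9, 119.6]), array([ 57.2, 206.7]), np.float64(8.5)]
rack
7127 mean [558.3 249.7  77.1] circ 559.1 252.9 87.1 rect [array([559.7, 252.5]), array([ 63.3, 163.8]), np.float64(11.5)]
filed
```

View pics/w7.png

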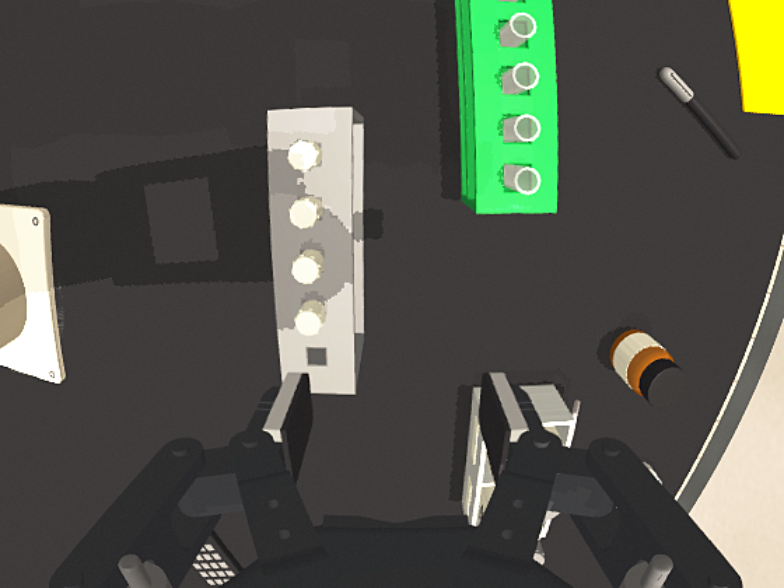

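The wrist view shows the caps at (309,319), (307,268), (304,212) and (304,155), and the empty tube rims at (527,180), (525,128), (526,77) and (523,27). All positions agree to about 1 mm. Grasping the first swab.

drive_tool(
  jaw=5,
  series=[
    {"dx": -1.38, "dy": -2.85, "dz": 2, "ax": 0, "ay": 0, "az": 0},
    {"dx": -1.38, "dy": -2.85, "dz": 2, "ax": 0, "ay": 0, "az": 0},
    {"dx": 0, "dy": 0, "dz": 3, "ax": 0, "ay": 0, "az": 0},
    {"dx": 0, "dy": 0, "dz": 3, "ax": 0, "ay": 0, "az": 0},
    {"dx": 0, "dy": 0, "dz": 3, "ax": 0, "ay": 0, "az": 0},
    {"dx": 0, "dy": 0, "dz": 1.5, "ax": 0, "ay": 0, "az": 0},
    {"dx": 0, "dy": 0, "dz": 0, "ax": 0, "ay": 0, "az": 0},
    {"dx": 0, "dy": 0, "dz": 0, "ax": 0, "ay": 0, "az": 0},
  ],
)

```text
time_s: 28.35
tool_pos: [0.4408, 0.0849, 0.118]
tcp_rot: [2.04, 2.388, 0.002]
ft_force: [0.7, 0.6, 0.5]
opening: 0.0502
grasp_force: 0.0
```

```bash
python3 -c "
from h import *
tool([.4405,.0848,.1115])"
```

```text
t 28.35 p [440.8  84.9 118. ] psi 99.0 down [ 0.001  0.    -1.   ] j1,j6 [0.164 0.007] F [0.7 0.6 0.5] grip 0.0 open 50.2
shift cm [-0.   -0.03  0.65]
```

drive_tool(
  series=[
    {"dx": 0, "dy": 0, "dz": 0.6, "ax": 0, "ay": 0, "az": 0},
    {"dx": 0, "dy": 0, "dz": 0, "ax": 0, "ay": 0, "az": 0},
  ],
)

```text
time_s: 28.6
tool_pos: [0.44, 0.085, 0.1115]
tcp_rot: [2.04, 2.389, 0.0]
ft_force: [0.2, -0.0, 0.7]
opening: 0.0501
grasp_force: 0.0
```

drive_tool(
  jaw=1,
  grip_force=35,
  series=[
    {"dx": 0, "dy": 0, "dz": 0, "ax": 0, "ay": 0, "az": 0},
    {"dx": 0, "dy": 0, "dz": 0, "ax": 0, "ay": 0, "az": 0},
    {"dx": 0, "dy": 0, "dz": 0, "ax": 0, "ay": 0, "az": 0},
    {"dx": 0, "dy": 0, "dz": 0, "ax": 0, "ay": 0, "az": 0},
    {"dx": 0, "dy": 0, "dz": 0, "ax": 0, "ay": 0, "az": 0},
  ],
)

```text
time_s: 29.22
tool_pos: [0.4401, 0.085, 0.1116]
tcp_rot: [2.04, 2.389, 0.0]
ft_force: [-1.1, -0.5, 6.0]
opening: 0.0166
grasp_force: 34.1
```

drive_tool(
  series=[
    {"dx": 0, "dy": 0, "dz": -1, "ax": 0, "ay": 0, "az": 0},
    {"dx": 0, "dy": 0, "dz": -3, "ax": 0, "ay": 0, "az": 0},
    {"dx": 0, "dy": 0, "dz": -4, "ax": 0, "ay": 0, "az": 0},
    {"dx": 0, "dy": 0, "dz": -3, "ax": 0, "ay": 0, "az": 0},
    {"dx": 0, "dy": 0, "dz": -1, "ax": 0, "ay": 0, "az": 0},
    {"dx": 0, "dy": 0, "dz": 0, "ax": 0, "ay": 0, "az": 0},
    {"dx": 0, "dy": 0, "dz": 0, "ax": 0, "ay": 0, "az": 0},
  ],
)

```text
time_s: 30.1
tool_pos: [0.4391, 0.0848, 0.2302]
tcp_rot: [-2.039, -2.388, 0.003]
ft_force: [-0.7, -0.2, 0.6]
opening: 0.0166
grasp_force: 34.2
```

```bash
python3 -c "
from h import *
tool([.5701,.1983,.231])
P,im,d,w=wcloud(); save('pics/w8.png',im[150:420,100:460],2)
circs(w,.24,.27,.40,.48,.06,.12)
P,im,d=snap('side'); w=cloud(P,d); circs(w,.236,.258,.41,.47,.05,.12,5);circs(w,.13,.2,.41,.47,.05,.105,3)"
```

```text
t 30.1 p [439.1  84.8 230.2] psi 99.0 down [-0.002 -0.    -1.   ] j1,j6 [0.164 0.007] F [-0.7 -0.2  0.6] grip 34.2 open 16.6
shift cm [ 9.16 14.71 -0.12]
3889 mean [438.6  90.1 253.7] circ 438.4 91.6 22.0 rect [array([439.4,  85. ]), array([44.1, 24.7]), np.float64(8.9)]
219 mean [437.1  91.7 247.7] circ 436.9 90.9 21.4 rect [array([437.8,  89.4]), array([41.6, 23.1]), np.float64(25.4)]
54 mean [438.2  85.6 168.9] circ 439.1 85.0 4.9 rect [array([438.1,  85.1]), array([6.6, 9.2]), np.float64(8.5)]
```

View pics/w8.png

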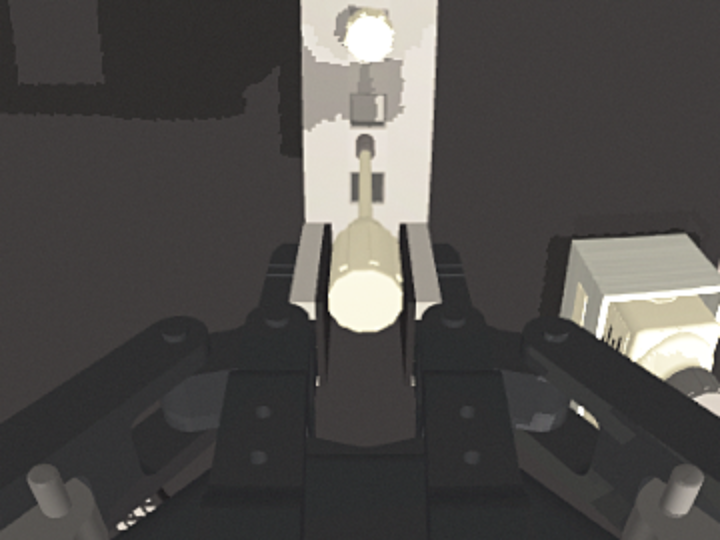

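The crop shows the swab held upright at (365,290), with the emptied hole behind it. Carrying it to the first tube.

drive_tool(
  series=[
    {"dx": 1, "dy": 1.6, "dz": 0, "ax": 0, "ay": 0, "az": 0},
    {"dx": 2.5, "dy": 4, "dz": 0, "ax": 0, "ay": 0, "az": 0},
    {"dx": 2.5, "dy": 4, "dz": 0, "ax": 0, "ay": 0, "az": 0},
    {"dx": 2.16, "dy": 3.4, "dz": 0, "ax": 0, "ay": 0, "az": 0},
    {"dx": 1, "dy": 1.6, "dz": 0, "ax": 0, "ay": 0, "az": 0},
    {"dx": 0, "dy": 0, "dz": 0, "ax": 0, "ay": 0, "az": 0},
    {"dx": 0, "dy": 0, "dz": 0, "ax": 0, "ay": 0, "az": 0},
    {"dx": 0, "dy": 0, "dz": 0, "ax": 0, "ay": 0, "az": 0},
  ],
)

```text
time_s: 31.2
tool_pos: [0.5692, 0.1978, 0.2312]
tcp_rot: [-2.041, -2.388, 0.001]
ft_force: [0.3, 0.3, 0.1]
opening: 0.0165
grasp_force: 34.2
```

```bash
python3 -c "
from h import *
tool([.5701,.1983,.1075])
P,im,d,w=wcloud(); save('pics/w9.png',im[150:420,100:460],2)
circs(w,.098,.11,.5,.62,.15,.42)
circs(w,.136,.2,.55,.59,.18,.22,5)
P,im,d=snap('side'); w=cloud(P,d); circs(w,.136,.21,.55,.59,.17,.22,3)"
```

```text
t 31.2 p [569.2 197.8 231.2] psi 99.0 down [-0.001 -0.    -1.   ] j1,j6 [0.315 0.158] F [0.3 0.3 0.1] grip 34.2 open 16.5
shift cm [ 0.04  0.1  12.37]
76 mean [536.3 366.4 103.6] circ 535.8 369.8 7.9 rect [array([536.2, 367.1]), array([15.7,  5.5]), np.float64(8.7)]
181 mean [542.3 339.  102.2] circ 542.3 339.0 9.6 rect [array([542.1, 338.7]), array([18. , 17.8]), np.float64(9.7)]
155 mean [549.4 303.9 102.7] circ 549.4 303.6 9.5 rect [array([549.3, 303.9]), array([17.8, 17.7]), np.float64(8.1)]
149 mean [555.9 267.7 102.7] circ 556.5 268.5 9.6 rect [array([556.1, 268.3]), array([17.3, 18.3]), np.float64(9.2)]
162 mean [564.  233.1 102.5] circ 563.7 233.5 9.6 rect [array([563.6, 233.5]), array([17.9, 18.4]), np.float64(84.5)]
182 mean [571.  198.5 102.1] circ 570.6 198.3 9.4 rect [array([571. , 198.3]), array([17.5, 18.6]), np.float64(8.8)]
235 mean [569.5 198.6 170.8] circ 570.0 197.1 3.7 rect [array([569.8, 197.5]), array([6.8, 6. ]), np.float64(4.7)]
62 mean [568.2 198.5 177. ] circ 568.2 198.4 3.3 rect [array([568.3, 198.7]), array([4.2, 6. ]), np.float64(15.7)]
```

View pics/w9.png

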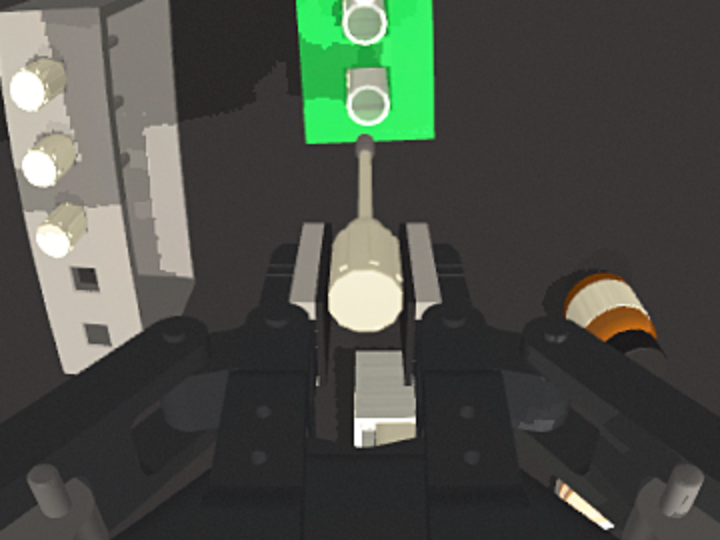

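The crop shows the swab straight at (365,290) and the tube row in line at (366,100). Nudging 1.2 mm and lowering.

drive_tool(
  series=[
    {"dx": 0.04, "dy": 0.12, "dz": 0, "ax": 0, "ay": 0, "az": 0},
    {"dx": 0, "dy": 0, "dz": 2, "ax": 0, "ay": 0, "az": 0},
    {"dx": 0, "dy": 0, "dz": 3, "ax": 0, "ay": 0, "az": 0},
    {"dx": 0, "dy": 0, "dz": 3, "ax": 0, "ay": 0, "az": 0},
    {"dx": 0, "dy": 0, "dz": 2, "ax": 0, "ay": 0, "az": 0},
    {"dx": 0, "dy": 0, "dz": 0.8, "ax": 0, "ay": 0, "az": 0},
    {"dx": 0, "dy": 0, "dz": 0.5, "ax": 0, "ay": 0, "az": 0},
    {"dx": 0, "dy": 0, "dz": 0.5, "ax": 0, "ay": 0, "az": 0},
  ],
)

```text
time_s: 32.3
tool_pos: [0.5715, 0.199, 0.1139]
tcp_rot: [2.04, 2.388, 0.002]
ft_force: [-0.6, -0.1, -0.8]
opening: 0.0166
grasp_force: 34.2
```

drive_tool(
  series=[
    {"dx": 0, "dy": 0, "dz": 0.2, "ax": 0, "ay": 0, "az": 0},
    {"dx": 0, "dy": 0, "dz": 0.2, "ax": 0, "ay": 0, "az": 0},
    {"dx": 0, "dy": 0, "dz": 0.2, "ax": 0, "ay": 0, "az": 0},
    {"dx": 0, "dy": 0, "dz": 0, "ax": 0, "ay": 0, "az": 0},
  ],
)

```text
time_s: 32.8
tool_pos: [0.5711, 0.1989, 0.1077]
tcp_rot: [2.04, 2.389, 0.001]
ft_force: [-0.5, -0.4, 2.2]
opening: 0.0167
grasp_force: 34.4
```

```bash
python3 -c "
from h import *
tool([.5706,.1984,.1075])"
```

```text
t 32.8 p [571.1 198.9 107.7] psi 99.0 down [ 0.  0. -1.] j1,j6 [0.315 0.158] F [-0.5 -0.4  2.2] grip 34.4 open 16.7
shift cm [-0.04 -0.06  0.02]
```

drive_tool(
  series=[
    {"dx": 0, "dy": 0, "dz": 0.1, "ax": 0, "ay": 0, "az": 0},
    {"dx": 0, "dy": 0, "dz": 0.1, "ax": 0, "ay": 0, "az": 0},
    {"dx": 0, "dy": 0, "dz": 0, "ax": 0, "ay": 0, "az": 0},
  ],
)

```text
time_s: 33.17
tool_pos: [0.5712, 0.199, 0.1074]
tcp_rot: [2.04, 2.389, 0.001]
ft_force: [-5.7, -1.2, 18.0]
opening: 0.0169
grasp_force: 36.0
```

drive_tool(
  jaw=5,
  series=[
    {"dx": 0, "dy": 0, "dz": 0, "ax": 0, "ay": 0, "az": 0},
    {"dx": 0, "dy": 0, "dz": 0, "ax": 0, "ay": 0, "az": 0},
    {"dx": 0, "dy": 0, "dz": 0, "ax": 0, "ay": 0, "az": 0},
    {"dx": 0, "dy": 0, "dz": 0, "ax": 0, "ay": 0, "az": 0},
    {"dx": 0, "dy": 0, "dz": -2, "ax": 0, "ay": 0, "az": 0},
    {"dx": 0, "dy": 0, "dz": -3, "ax": 0, "ay": 0, "az": 0},
    {"dx": 0, "dy": 0, "dz": -2, "ax": 0, "ay": 0, "az": 0},
  ],
)

```text
time_s: 34.05
tool_pos: [0.5717, 0.1991, 0.178]
tcp_rot: [2.04, 2.388, 0.003]
ft_force: [-0.3, 0.5, 0.5]
opening: 0.05
grasp_force: 0.0
```

drive_tool(
  series=[
    {"dx": -1, "dy": -2.67, "dz": 0, "ax": 0, "ay": 0, "az": 0},
    {"dx": -1.83, "dy": -4.7, "dz": 0, "ax": 0, "ay": 0, "az": 0},
    {"dx": -1.83, "dy": -4.7, "dz": 0, "ax": 0, "ay": 0, "az": 0},
    {"dx": -1, "dy": -2.6, "dz": 0, "ax": 0, "ay": 0, "az": 0},
    {"dx": 0, "dy": 0, "dz": 0, "ax": 0, "ay": 0, "az": 0},
    {"dx": 0, "dy": 0, "dz": 0, "ax": 0, "ay": 0, "az": 0},
  ],
)

```text
time_s: 34.8
tool_pos: [0.4366, 0.1205, 0.1765]
tcp_rot: [2.039, 2.387, 0.004]
ft_force: [0.3, -0.1, 0.9]
opening: 0.05
grasp_force: 0.0
```

```bash
python3 -c "
from h import *
tool([.4353,.1200,.1115])
for n in ('top','side'):
  P,im,d=snap(n); w=cloud(P,d); print(n,'filed T1');circs(w,.11,.15,.54,.6,.17,.225,5); print('swabs');circs(w,.127,.137,.36,.5,0,.26,8)"
```

```text
t 34.8 p [436.6 120.5 176.5] psi 99.0 down [ 0.003  0.001 -1.   ] j1,j6 [0.243 0.086] F [ 0.3 -0.1  0.9] grip 0.0 open 50.0
shift cm [-0.03 -0.16  6.5 ]
top filed T1
43 mean [571.3 197.4 126.4] circ 571.8 198.9 9.5 rect [array([571.7, 198.4]), array([16.9, 17. ]), np.float64(23.3)]
swabs
side filed T1
115 mean [569.2 202.4 123.9] circ 570.9 199.3 10.0 rect [array([570.5, 199.2]), array([18.2, 18.2]), np.float64(22.1)]
swabs
64 mean [433.9 122.9 132.5] circ 433.8 121.4 9.7 rect [array([433.7, 120.8]), array([17.6, 17.2]), np.float64(46.9)]
68 mean [428.8 158.8 132.5] circ 429.3 157.2 9.6 rect [array([429.2, 157. ]), array([15.9, 18.9]), np.float64(48.0)]
75 mean [423.7 194.2 132.7] circ 423.9 192.0 9.7 rect [array([423.5, 192.7]), array([16.8, 17.7]), np.float64(77.8)]
```

drive_tool(
  series=[
    {"dx": 0, "dy": -0.12, "dz": 2.5, "ax": 0, "ay": 0, "az": 0},
    {"dx": 0, "dy": 0, "dz": 2.5, "ax": 0, "ay": 0, "az": 0},
    {"dx": 0, "dy": 0, "dz": 1.4, "ax": 0, "ay": 0, "az": 0},
    {"dx": 0, "dy": 0, "dz": 0, "ax": 0, "ay": 0, "az": 0},
    {"dx": 0, "dy": 0, "dz": 0, "ax": 0, "ay": 0, "az": 0},
  ],
)

```text
time_s: 35.52
tool_pos: [0.4344, 0.12, 0.1118]
tcp_rot: [2.04, 2.389, 0.001]
ft_force: [-0.3, 0.4, 0.2]
opening: 0.0501
grasp_force: 0.0
```

drive_tool(
  jaw=1,
  grip_force=35,
  series=[
    {"dx": 0, "dy": 0, "dz": 0, "ax": 0, "ay": 0, "az": 0},
    {"dx": 0, "dy": 0, "dz": 0, "ax": 0, "ay": 0, "az": 0},
    {"dx": 0, "dy": 0, "dz": 0, "ax": 0, "ay": 0, "az": 0},
    {"dx": 0, "dy": 0, "dz": 0, "ax": 0, "ay": 0, "az": 0},
    {"dx": 0, "dy": 0, "dz": 0, "ax": 0, "ay": 0, "az": 0},
  ],
)

```text
time_s: 36.15
tool_pos: [0.4342, 0.1199, 0.112]
tcp_rot: [2.04, 2.388, 0.002]
ft_force: [-0.9, -1.0, 6.8]
opening: 0.0167
grasp_force: 34.1
```

drive_tool(
  series=[
    {"dx": 0, "dy": 0, "dz": -1, "ax": 0, "ay": 0, "az": 0},
    {"dx": 0, "dy": 0, "dz": -3, "ax": 0, "ay": 0, "az": 0},
    {"dx": 0, "dy": 0, "dz": -4, "ax": 0, "ay": 0, "az": 0},
    {"dx": 0, "dy": 0, "dz": -3, "ax": 0, "ay": 0, "az": 0},
    {"dx": 0, "dy": 0, "dz": -1, "ax": 0, "ay": 0, "az": 0},
    {"dx": 0, "dy": 0, "dz": 0, "ax": 0, "ay": 0, "az": 0},
  ],
)

```text
time_s: 36.9
tool_pos: [0.4337, 0.1198, 0.2315]
tcp_rot: [2.04, 2.388, 0.001]
ft_force: [-0.3, 0.7, -0.3]
opening: 0.0165
grasp_force: 34.2
```

drive_tool(
  series=[
    {"dx": 1, "dy": 1.6, "dz": 0, "ax": 0, "ay": 0, "az": 0},
    {"dx": 2.5, "dy": 4, "dz": 0, "ax": 0, "ay": 0, "az": 0},
    {"dx": 2.5, "dy": 4, "dz": 0, "ax": 0, "ay": 0, "az": 0},
    {"dx": 2.2, "dy": 3.3, "dz": 0, "ax": 0, "ay": 0, "az": 0},
    {"dx": 1, "dy": 1.55, "dz": 0, "ax": 0, "ay": 0, "az": 0},
    {"dx": 0, "dy": 0, "dz": 0, "ax": 0, "ay": 0, "az": 0},
    {"dx": 0, "dy": 0, "dz": 0, "ax": 0, "ay": 0, "az": 0},
    {"dx": 0, "dy": 0, "dz": 0, "ax": 0, "ay": 0, "az": 0},
  ],
)

```text
time_s: 37.9
tool_pos: [0.5614, 0.2327, 0.231]
tcp_rot: [-2.041, -2.388, 0.001]
ft_force: [-0.3, 0.1, -0.1]
opening: 0.0165
grasp_force: 34.3
```

```bash
python3 -c "
from h import *
tool([.5637,.2335,.1075])
P,im,d,w=wcloud()
circs(w,.098,.11,.5,.62,.21,.36)
circs(w,.136,.2,.54,.59,.2,.26,5)"
```

```text
t 37.9 p [561.4 232.7 231. ] psi 99.0 down [-0.001 -0.    -1.   ] j1,j6 [0.373 0.217] F [-0.3  0.1 -0.1] grip 34.3 open 16.5
shift cm [ 0.04  0.25 12.35]
153 mean [542.4 338.9 102.7] circ 542.0 338.8 9.5 rect [array([542.2, 339. ]), array([17.8, 17.8]), np.float64(8.3)]
149 mean [549.  302.9 102.8] circ 549.4 303.7 9.5 rect [array([549. , 303.4]), array([17.3, 18.4]), np.float64(8.8)]
166 mean [556.8 268.2 102.4] circ 556.7 268.9 9.5 rect [array([556.6, 268.7]), array([17.9, 18.3]), np.float64(84.7)]
182 mean [563.9 233.7 102.2] circ 563.8 233.3 9.6 rect [array([563.9, 233.5]), array([18.2, 18.3]), np.float64(58.0)]
243 mean [561.9 234.2 171.9] circ 562.2 233.0 3.3 rect [array([562.2, 233.6]), array([5.2, 6.4]), np.float64(86.0)]
```

drive_tool(
  series=[
    {"dx": 0.04, "dy": 0.2, "dz": 0, "ax": 0, "ay": 0, "az": 0},
    {"dx": 0, "dy": 0, "dz": 2, "ax": 0, "ay": 0, "az": 0},
    {"dx": 0, "dy": 0, "dz": 3, "ax": 0, "ay": 0, "az": 0},
    {"dx": 0, "dy": 0, "dz": 3, "ax": 0, "ay": 0, "az": 0},
    {"dx": 0, "dy": 0, "dz": 2, "ax": 0, "ay": 0, "az": 0},
    {"dx": 0, "dy": 0, "dz": 0.8, "ax": 0, "ay": 0, "az": 0},
    {"dx": 0, "dy": 0, "dz": 0.5, "ax": 0, "ay": 0, "az": 0},
    {"dx": 0, "dy": 0, "dz": 0.5, "ax": 0, "ay": 0, "az": 0},
  ],
)

```text
time_s: 38.95
tool_pos: [0.5646, 0.2342, 0.114]
tcp_rot: [2.04, 2.388, 0.002]
ft_force: [-1.1, -0.2, 1.0]
opening: 0.0167
grasp_force: 34.4
```

drive_tool(
  series=[
    {"dx": 0, "dy": 0, "dz": 0.2, "ax": 0, "ay": 0, "az": 0},
    {"dx": 0, "dy": 0, "dz": 0.2, "ax": 0, "ay": 0, "az": 0},
    {"dx": 0, "dy": 0, "dz": 0.2, "ax": 0, "ay": 0, "az": 0},
    {"dx": 0, "dy": 0, "dz": 0.1, "ax": 0, "ay": 0, "az": 0},
    {"dx": 0, "dy": 0, "dz": 0, "ax": 0, "ay": 0, "az": 0},
  ],
)

```text
time_s: 39.58
tool_pos: [0.5642, 0.2341, 0.1079]
tcp_rot: [2.04, 2.389, 0.001]
ft_force: [-3.8, -0.8, 12.7]
opening: 0.0166
grasp_force: 35.6
```

```bash
python3 -c "
from h import *
tool([.4300,.1553,.1075])"
```

```text
t 39.58 p [564.2 234.1 107.9] psi 99.0 down [ 0.001  0.    -1.   ] j1,j6 [0.374 0.217] F [-3.8 -0.8 12.7] grip 35.6 open 16.6
shift cm [ -5.68 -14.49   0.03]
```

drive_tool(
  jaw=5,
  series=[
    {"dx": 0, "dy": 0, "dz": 0, "ax": 0, "ay": 0, "az": 0},
    {"dx": 0, "dy": 0, "dz": 0, "ax": 0, "ay": 0, "az": 0},
    {"dx": 0, "dy": 0, "dz": 0, "ax": 0, "ay": 0, "az": 0},
    {"dx": 0, "dy": 0, "dz": 0, "ax": 0, "ay": 0, "az": 0},
    {"dx": 0, "dy": 0, "dz": -2, "ax": 0, "ay": 0, "az": 0},
    {"dx": 0, "dy": 0, "dz": -3, "ax": 0, "ay": 0, "az": 0},
    {"dx": 0, "dy": 0, "dz": -2, "ax": 0, "ay": 0, "az": 0},
  ],
)

```text
time_s: 40.45
tool_pos: [0.5648, 0.2343, 0.1791]
tcp_rot: [2.04, 2.388, 0.003]
ft_force: [-0.6, -0.0, -0.3]
opening: 0.0501
grasp_force: 0.0
```

drive_tool(
  series=[
    {"dx": -1, "dy": -2.5, "dz": 0, "ax": 0, "ay": 0, "az": 0},
    {"dx": -1.85, "dy": -4.7, "dz": 0, "ax": 0, "ay": 0, "az": 0},
    {"dx": -1.85, "dy": -4.7, "dz": 0, "ax": 0, "ay": 0, "az": 0},
    {"dx": -1, "dy": -2.6, "dz": 0, "ax": 0, "ay": 0, "az": 0},
    {"dx": 0, "dy": 0, "dz": 0, "ax": 0, "ay": 0, "az": 0},
    {"dx": 0, "dy": 0, "dz": 0, "ax": 0, "ay": 0, "az": 0},
  ],
)

```text
time_s: 41.2
tool_pos: [0.4314, 0.1557, 0.1775]
tcp_rot: [2.039, 2.388, 0.004]
ft_force: [0.1, 0.6, -0.7]
opening: 0.0497
grasp_force: 0.0
```

drive_tool(
  series=[
    {"dx": 0, "dy": 0, "dz": 2.5, "ax": 0, "ay": 0, "az": 0},
    {"dx": 0, "dy": 0, "dz": 2.3, "ax": 0, "ay": 0, "az": 0},
    {"dx": 0, "dy": 0, "dz": 1.2, "ax": 0, "ay": 0, "az": 0},
    {"dx": 0, "dy": 0, "dz": 0, "ax": 0, "ay": 0, "az": 0},
    {"dx": 0, "dy": 0, "dz": 0, "ax": 0, "ay": 0, "az": 0},
  ],
)

```text
time_s: 41.82
tool_pos: [0.4304, 0.1553, 0.1168]
tcp_rot: [2.04, 2.388, 0.001]
ft_force: [-0.4, 0.9, 0.6]
opening: 0.0499
grasp_force: 0.0
```

```bash
python3 -c "
from h import *
tool([.4300,.1553,.1115])
P,im,d,w=wcloud(); circs(w,.127,.137,.36,.5,0.13,.26,8)
P,im,d=snap('side'); w=cloud(P,d); print('filed');circs(w,.11,.15,.54,.6,.17,.26,5)"
```

```text
t 41.83 p [430.4 155.3 116.8] psi 99.0 down [ 0.001  0.    -1.   ] j1,j6 [0.32  0.163] F [-0.4  0.9  0.6] grip 0.0 open 49.9
shift cm [ 0.01 -0.04  0.53]
1396 mean [424.6 192.  130.8] circ 425.0 191.1 9.7 rect [array([424.9, 191.4]), array([17.9, 17.9]), np.float64(85.5)]
424 mean [401.  156.7 132.1] circ 402.2 151.2 11.8 rect [array([404.1, 153.4]), array([13.5, 22.6]), np.float64(46.4)]
440 mean [458.5 165.8 132.2] circ 459.4 160.2 11.9 rect [array([456.6, 161.7]), array([22.9, 13.9]), np.float64(61.7)]
1064 mean [429.6 157.  130.7] circ 429.6 155.7 9.7 rect [array([429.9, 155.7]), array([17.9, 18.5]), np.float64(17.4)]
filed
235 mean [565.7 220.9 123.9] circ 566.4 216.9 27.1 rect [array([567.3, 217. ]), array([19.4, 54.1]), np.float64(11.9)]
```

drive_tool(
  series=[
    {"dx": 0, "dy": 0, "dz": 0.5, "ax": 0, "ay": 0, "az": 0},
    {"dx": 0, "dy": 0, "dz": 0, "ax": 0, "ay": 0, "az": 0},
    {"dx": 0, "dy": 0, "dz": 0, "ax": 0, "ay": 0, "az": 0},
  ],
)

```text
time_s: 42.3
tool_pos: [0.4296, 0.155, 0.1114]
tcp_rot: [2.04, 2.389, -0.0]
ft_force: [0.6, 0.2, -0.6]
opening: 0.0502
grasp_force: 0.0
```

drive_tool(
  jaw=1,
  grip_force=35,
  series=[
    {"dx": 0, "dy": 0, "dz": 0, "ax": 0, "ay": 0, "az": 0},
    {"dx": 0, "dy": 0, "dz": 0, "ax": 0, "ay": 0, "az": 0},
    {"dx": 0, "dy": 0, "dz": 0, "ax": 0, "ay": 0, "az": 0},
    {"dx": 0, "dy": 0, "dz": 0, "ax": 0, "ay": 0, "az": 0},
    {"dx": 0, "dy": 0, "dz": 0, "ax": 0, "ay": 0, "az": 0},
  ],
)

```text
time_s: 42.92
tool_pos: [0.4297, 0.155, 0.1114]
tcp_rot: [2.04, 2.389, 0.0]
ft_force: [-0.3, 0.4, 3.4]
opening: 0.0169
grasp_force: 34.1
```

drive_tool(
  series=[
    {"dx": 0, "dy": 0, "dz": -1, "ax": 0, "ay": 0, "az": 0},
    {"dx": 0, "dy": 0, "dz": -3, "ax": 0, "ay": 0, "az": 0},
    {"dx": 0, "dy": 0, "dz": -4, "ax": 0, "ay": 0, "az": 0},
    {"dx": 0, "dy": 0, "dz": -3, "ax": 0, "ay": 0, "az": 0},
    {"dx": 0, "dy": 0, "dz": -1, "ax": 0, "ay": 0, "az": 0},
    {"dx": 0, "dy": 0, "dz": 0, "ax": 0, "ay": 0, "az": 0},
  ],
)

```text
time_s: 43.68
tool_pos: [0.4297, 0.155, 0.2315]
tcp_rot: [2.04, 2.388, 0.001]
ft_force: [-0.9, 0.7, -0.0]
opening: 0.0168
grasp_force: 34.2
```

drive_tool(
  series=[
    {"dx": 1, "dy": 1.6, "dz": 0, "ax": 0, "ay": 0, "az": 0},
    {"dx": 2.5, "dy": 4, "dz": 0, "ax": 0, "ay": 0, "az": 0},
    {"dx": 2.5, "dy": 4, "dz": 0, "ax": 0, "ay": 0, "az": 0},
    {"dx": 2.25, "dy": 3.2, "dz": 0, "ax": 0, "ay": 0, "az": 0},
    {"dx": 1, "dy": 1.55, "dz": 0, "ax": 0, "ay": 0, "az": 0},
    {"dx": 0, "dy": 0, "dz": 0, "ax": 0, "ay": 0, "az": 0},
    {"dx": 0, "dy": 0, "dz": 0, "ax": 0, "ay": 0, "az": 0},
    {"dx": 0, "dy": 0, "dz": 0, "ax": 0, "ay": 0, "az": 0},
  ],
)

```text
time_s: 44.68
tool_pos: [0.5563, 0.2683, 0.231]
tcp_rot: [-2.041, -2.388, 0.001]
ft_force: [0.4, -0.1, 0.6]
opening: 0.0166
grasp_force: 34.2
```

```bash
python3 -c "
from h import *
tool([.5567,.2688,.1075])
P,im,d,w=wcloud()
circs(w,.098,.11,.5,.62,.25,.36)
circs(w,.136,.2,.53,.58,.24,.3,5)"
```

```text
t 44.67 p [556.3 268.3 231. ] psi 99.0 down [-0.001 -0.    -1.   ] j1,j6 [0.43  0.273] F [ 0.4 -0.1  0.6] grip 34.2 open 16.6
shift cm [ 0.05  0.06 12.35]
149 mean [541.6 338.3 102.8] circ 542.3 339.0 9.6 rect [array([542. , 338.9]), array([17.7, 18.4]), np.float64(26.4)]
163 mean [549.5 303.6 102.4] circ 549.6 304.2 9.5 rect [array([549.5, 303.8]), array([17.7, 18.4]), np.float64(9.4)]
185 mean [556.8 268.9 102.1] circ 556.9 268.7 9.5 rect [array([556.9, 268.8]), array([18.1, 18.5]), np.float64(24.2)]
236 mean [556.4 270.3 170.9] circ 556.6 268.9 3.5 rect [array([556.6, 269.5]), array([6.6, 5.5]), np.float64(10.9)]
```

drive_tool(
  series=[
    {"dx": 0.03, "dy": 0, "dz": 0, "ax": 0, "ay": 0, "az": 0},
    {"dx": 0, "dy": 0, "dz": 2, "ax": 0, "ay": 0, "az": 0},
    {"dx": 0, "dy": 0, "dz": 3, "ax": 0, "ay": 0, "az": 0},
    {"dx": 0, "dy": 0, "dz": 3, "ax": 0, "ay": 0, "az": 0},
    {"dx": 0, "dy": 0, "dz": 2, "ax": 0, "ay": 0, "az": 0},
    {"dx": 0, "dy": 0, "dz": 0.8, "ax": 0, "ay": 0, "az": 0},
    {"dx": 0, "dy": 0, "dz": 0.5, "ax": 0, "ay": 0, "az": 0},
    {"dx": 0, "dy": 0, "dz": 0.5, "ax": 0, "ay": 0, "az": 0},
  ],
)

```text
time_s: 45.72
tool_pos: [0.5575, 0.2694, 0.114]
tcp_rot: [2.04, 2.388, 0.002]
ft_force: [-0.4, -1.2, 0.4]
opening: 0.0167
grasp_force: 34.3
```

drive_tool(
  series=[
    {"dx": 0, "dy": 0, "dz": 0.2, "ax": 0, "ay": 0, "az": 0},
    {"dx": 0, "dy": 0, "dz": 0.2, "ax": 0, "ay": 0, "az": 0},
    {"dx": 0, "dy": 0, "dz": 0.2, "ax": 0, "ay": 0, "az": 0},
    {"dx": 0, "dy": 0, "dz": 0.1, "ax": 0, "ay": 0, "az": 0},
    {"dx": 0, "dy": 0, "dz": 0, "ax": 0, "ay": 0, "az": 0},
  ],
)

```text
time_s: 46.35
tool_pos: [0.5571, 0.2692, 0.1074]
tcp_rot: [2.04, 2.389, 0.001]
ft_force: [-2.6, -0.7, 9.4]
opening: 0.0167
grasp_force: 35.0
```

Seated (9 N on the rim). Release and fetch the fourth.

drive_tool(
  jaw=5,
  series=[
    {"dx": 0, "dy": 0, "dz": 0, "ax": 0, "ay": 0, "az": 0},
    {"dx": 0, "dy": 0, "dz": 0, "ax": 0, "ay": 0, "az": 0},
    {"dx": 0, "dy": 0, "dz": 0, "ax": 0, "ay": 0, "az": 0},
    {"dx": 0, "dy": 0, "dz": 0, "ax": 0, "ay": 0, "az": 0},
    {"dx": 0, "dy": 0, "dz": -2, "ax": 0, "ay": 0, "az": 0},
    {"dx": 0, "dy": 0, "dz": -3, "ax": 0, "ay": 0, "az": 0},
    {"dx": 0, "dy": 0, "dz": -2, "ax": 0, "ay": 0, "az": 0},
  ],
)

```text
time_s: 47.22
tool_pos: [0.5577, 0.2695, 0.179]
tcp_rot: [2.04, 2.388, 0.004]
ft_force: [0.2, 0.1, 0.7]
opening: 0.0499
grasp_force: 0.0
```

drive_tool(
  series=[
    {"dx": -1, "dy": -2.5, "dz": 0, "ax": 0, "ay": 0, "az": 0},
    {"dx": -1.82, "dy": -4.6, "dz": 0, "ax": 0, "ay": 0, "az": 0},
    {"dx": -1.82, "dy": -4.6, "dz": 0, "ax": 0, "ay": 0, "az": 0},
    {"dx": -1, "dy": -2.56, "dz": 0, "ax": 0, "ay": 0, "az": 0},
    {"dx": 0, "dy": 0, "dz": 0, "ax": 0, "ay": 0, "az": 0},
    {"dx": 0, "dy": 0, "dz": 0, "ax": 0, "ay": 0, "az": 0},
  ],
)

```text
time_s: 47.98
tool_pos: [0.4263, 0.1918, 0.1772]
tcp_rot: [2.04, 2.388, 0.004]
ft_force: [0.1, 0.0, 0.6]
opening: 0.05
grasp_force: 0.0
```

drive_tool(
  series=[
    {"dx": 0, "dy": 0, "dz": 2.5, "ax": 0, "ay": 0, "az": 0},
    {"dx": 0, "dy": 0, "dz": 2.3, "ax": 0, "ay": 0, "az": 0},
    {"dx": 0, "dy": 0, "dz": 1.2, "ax": 0, "ay": 0, "az": 0},
    {"dx": 0, "dy": 0, "dz": 0, "ax": 0, "ay": 0, "az": 0},
    {"dx": 0, "dy": 0, "dz": 0, "ax": 0, "ay": 0, "az": 0},
  ],
)

```text
time_s: 48.6
tool_pos: [0.4256, 0.1914, 0.1169]
tcp_rot: [2.04, 2.389, 0.001]
ft_force: [0.6, -0.3, -0.3]
opening: 0.0504
grasp_force: 0.0
```

```bash
python3 -c "
from h import *
tool([.4250,.1910,.1115])
P,im,d,w=wcloud(); circs(w,.127,.137,.40,.45,0.13,.26,8)
P,im,d=snap('side'); w=cloud(P,d); print('filed');circs(w,.11,.15,.53,.6,.17,.30,5)"
```

```text
t 48.6 p [425.6 191.4 116.9] psi 99.0 down [ 0.001  0.    -1.   ] j1,j6 [0.397 0.24 ] F [ 0.6 -0.3 -0.3] grip 0.0 open 50.4
shift cm [-0.03 -0.07  0.54]
91 mean [449.4 203.5 132.4] circ 449.6 202.7 4.2 rect [array([449.8, 202.8]), array([1.5, 8.4]), np.float64(8.4)]
1062 mean [424.4 192.6 130.7] circ 424.4 191.6 9.6 rect [array([424.3, 191.4]), array([18.1, 17.4]), np.float64(38.7)]
129 mean [401.4 186.1 132.1] circ 401.4 185.6 9.3 rect [array([401.5, 185.6]), array([ 0.8, 18.6]), np.float64(9.8)]
filed
370 mean [561.8 240.  123.9] circ 563.2 235.8 45.4 rect [array([563.3, 235.8]), array([19.2, 90.6]), np.float64(12.1)]
```

drive_tool(
  series=[
    {"dx": 0, "dy": 0, "dz": 0.5, "ax": 0, "ay": 0, "az": 0},
    {"dx": 0, "dy": 0, "dz": 0, "ax": 0, "ay": 0, "az": 0},
    {"dx": 0, "dy": 0, "dz": 0, "ax": 0, "ay": 0, "az": 0},
  ],
)

```text
time_s: 49.08
tool_pos: [0.4248, 0.1911, 0.1113]
tcp_rot: [2.04, 2.389, -0.0]
ft_force: [-0.1, 0.2, -0.4]
opening: 0.0502
grasp_force: 0.0
```

drive_tool(
  jaw=1,
  grip_force=35,
  series=[
    {"dx": 0, "dy": 0, "dz": 0, "ax": 0, "ay": 0, "az": 0},
    {"dx": 0, "dy": 0, "dz": 0, "ax": 0, "ay": 0, "az": 0},
    {"dx": 0, "dy": 0, "dz": 0, "ax": 0, "ay": 0, "az": 0},
    {"dx": 0, "dy": 0, "dz": 0, "ax": 0, "ay": 0, "az": 0},
    {"dx": 0, "dy": 0, "dz": 0, "ax": 0, "ay": 0, "az": 0},
  ],
)

```text
time_s: 49.7
tool_pos: [0.4249, 0.1911, 0.1114]
tcp_rot: [2.04, 2.389, 0.0]
ft_force: [-0.7, -0.7, 2.9]
opening: 0.0167
grasp_force: 34.1
```

drive_tool(
  series=[
    {"dx": 0, "dy": 0, "dz": -1, "ax": 0, "ay": 0, "az": 0},
    {"dx": 0, "dy": 0, "dz": -3, "ax": 0, "ay": 0, "az": 0},
    {"dx": 0, "dy": 0, "dz": -4, "ax": 0, "ay": 0, "az": 0},
    {"dx": 0, "dy": 0, "dz": -3, "ax": 0, "ay": 0, "az": 0},
    {"dx": 0, "dy": 0, "dz": -1, "ax": 0, "ay": 0, "az": 0},
    {"dx": 0, "dy": 0, "dz": 0, "ax": 0, "ay": 0, "az": 0},
  ],
)

```text
time_s: 50.45
tool_pos: [0.4249, 0.1911, 0.2316]
tcp_rot: [2.04, 2.388, 0.001]
ft_force: [-0.3, 1.2, 0.1]
opening: 0.0163
grasp_force: 34.2
```

drive_tool(
  series=[
    {"dx": 1, "dy": 1.6, "dz": 0, "ax": 0, "ay": 0, "az": 0},
    {"dx": 2.5, "dy": 4, "dz": 0, "ax": 0, "ay": 0, "az": 0},
    {"dx": 2.5, "dy": 4, "dz": 0, "ax": 0, "ay": 0, "az": 0},
    {"dx": 2.2, "dy": 3, "dz": 0, "ax": 0, "ay": 0, "az": 0},
    {"dx": 1, "dy": 1.5, "dz": 0, "ax": 0, "ay": 0, "az": 0},
    {"dx": 0, "dy": 0, "dz": 0, "ax": 0, "ay": 0, "az": 0},
    {"dx": 0, "dy": 0, "dz": 0, "ax": 0, "ay": 0, "az": 0},
    {"dx": 0, "dy": 0, "dz": 0, "ax": 0, "ay": 0, "az": 0},
  ],
)

```text
time_s: 51.45
tool_pos: [0.5492, 0.3035, 0.231]
tcp_rot: [-2.04, -2.388, 0.001]
ft_force: [0.5, -0.5, -0.2]
opening: 0.0162
grasp_force: 34.2
```

```bash
python3 -c "
from h import *
tool([.5496,.3041,.1075])
P,im,d,w=wcloud()
circs(w,.098,.11,.5,.62,.28,.36)
circs(w,.136,.2,.53,.57,.27,.33,5)"
```

```text
t 51.45 p [549.2 303.5 231. ] psi 99.0 down [-0.001 -0.    -1.   ] j1,j6 [0.486 0.329] F [ 0.5 -0.5 -0.2] grip 34.2 open 16.2
shift cm [ 0.06  0.06 12.35]
163 mean [542.4 338.9 102.2] circ 542.4 339.3 9.6 rect [array([542.4, 339.8]), array([18.2, 18. ]), np.float64(54.1)]
182 mean [549.6 304.2 102.2] circ 549.7 304.0 9.5 rect [array([549.6, 304. ]), array([18.2, 18.4]), np.float64(26.5)]
235 mean [549.2 305.1 171.8] circ 549.3 303.9 3.5 rect [array([549.2, 304.5]), array([6.5, 5.6]), np.float64(17.6)]
```

drive_tool(
  series=[
    {"dx": 0.03, "dy": 0, "dz": 0, "ax": 0, "ay": 0, "az": 0},
    {"dx": 0, "dy": 0, "dz": 2, "ax": 0, "ay": 0, "az": 0},
    {"dx": 0, "dy": 0, "dz": 3, "ax": 0, "ay": 0, "az": 0},
    {"dx": 0, "dy": 0, "dz": 3, "ax": 0, "ay": 0, "az": 0},
    {"dx": 0, "dy": 0, "dz": 2, "ax": 0, "ay": 0, "az": 0},
    {"dx": 0, "dy": 0, "dz": 0.8, "ax": 0, "ay": 0, "az": 0},
    {"dx": 0, "dy": 0, "dz": 0.5, "ax": 0, "ay": 0, "az": 0},
    {"dx": 0, "dy": 0, "dz": 0.5, "ax": 0, "ay": 0, "az": 0},
  ],
)

```text
time_s: 52.5
tool_pos: [0.5503, 0.3046, 0.114]
tcp_rot: [2.04, 2.388, 0.002]
ft_force: [0.1, -0.3, -0.8]
opening: 0.0164
grasp_force: 34.2
```

drive_tool(
  series=[
    {"dx": 0, "dy": 0, "dz": 0.2, "ax": 0, "ay": 0, "az": 0},
    {"dx": 0, "dy": 0, "dz": 0.2, "ax": 0, "ay": 0, "az": 0},
    {"dx": 0, "dy": 0, "dz": 0.2, "ax": 0, "ay": 0, "az": 0},
    {"dx": 0, "dy": 0, "dz": 0.1, "ax": 0, "ay": 0, "az": 0},
    {"dx": 0, "dy": 0, "dz": 0, "ax": 0, "ay": 0, "az": 0},
  ],
)

```text
time_s: 53.12
tool_pos: [0.5499, 0.3044, 0.1074]
tcp_rot: [2.04, 2.389, 0.001]
ft_force: [-2.6, -2.1, 7.8]
opening: 0.0167
grasp_force: 34.9
```

Release, back off and check the whole scene.

drive_tool(
  jaw=5,
  series=[
    {"dx": 0, "dy": 0, "dz": 0, "ax": 0, "ay": 0, "az": 0},
    {"dx": 0, "dy": 0, "dz": 0, "ax": 0, "ay": 0, "az": 0},
    {"dx": 0, "dy": 0, "dz": 0, "ax": 0, "ay": 0, "az": 0},
    {"dx": 0, "dy": 0, "dz": 0, "ax": 0, "ay": 0, "az": 0},
    {"dx": 0, "dy": 0, "dz": -2, "ax": 0, "ay": 0, "az": 0},
    {"dx": 0, "dy": 0, "dz": -4, "ax": 0, "ay": 0, "az": 0},
    {"dx": 0, "dy": 0, "dz": -6, "ax": 0, "ay": 0, "az": 0},
    {"dx": 0, "dy": 0, "dz": -2, "ax": 0, "ay": 0, "az": 0},
  ],
)

```text
time_s: 54.12
tool_pos: [0.5516, 0.3053, 0.2522]
tcp_rot: [2.039, 2.387, 0.011]
ft_force: [0.4, -0.2, 0.3]
opening: 0.0497
grasp_force: 0.0
```

drive_tool(
  series=[
    {"dx": -5, "dy": -3, "dz": 0, "ax": 0, "ay": 0, "az": 0},
    {"dx": -5, "dy": -3, "dz": 0, "ax": 0, "ay": 0, "az": 0},
    {"dx": 0, "dy": 0, "dz": 0, "ax": 0, "ay": 0, "az": 0},
    {"dx": 0, "dy": 0, "dz": 0, "ax": 0, "ay": 0, "az": 0},
  ],
)

```text
time_s: 54.62
tool_pos: [0.5069, 0.1964, 0.2478]
tcp_rot: [2.041, 2.387, 0.004]
ft_force: [0.4, 0.0, 0.6]
opening: 0.0499
grasp_force: 0.0
```

```bash
python3 -c "
from h import *
tool()
P,im,d,w=wcloud(); print('filed');circs(w,.12,.14,.5,.62,.17,.42,8)
P,im,d=snap('side'); save('pics/s9.png',im,1.4); w=cloud(P,d); circs(w,.13,.15,.6,.72,-.18,.0,20)"
```

```text
t 54.62 p [506.9 196.4 247.8] psi 99.0 down [ 0.002  0.001 -1.   ] j1,j6 [0.348 0.191] F [0.4 0.  0.6] grip 0.0 open 49.9
filed
296 mean [534.8 371.4 126.1] circ 534.8 373.7 9.5 rect [array([535.2, 371.6]), array([18.3, 12.9]), np.float64(7.5)]
393 mean [549.3 304.1 126.6] circ 550.0 304.5 9.6 rect [array([549.8, 304.2]), array([17.5, 18.2]), np.float64(42.0)]
388 mean [556.4 269.7 126.6] circ 557.2 269.5 9.9 rect [array([557.1, 269.5]), array([17.9, 18.4]), np.float64(62.0)]
359 mean [563.6 234.7 126.6] circ 564.4 234.1 9.5 rect [array([564.4, 234.2]), array([17.2, 17.6]), np.float64(46.1)]
350 mean [570.8 199.1 126.4] circ 571.6 198.3 9.6 rect [array([571.5, 198.3]), array([17.8, 17.5]), np.float64(63.0)]
64 mean [ 645.3 -126.6  140. ] circ 649.3 -130.6 18.1 rect [array([ 646.2, -131.5]), array([18.4, 35.9]), np.float64(16.4)]
62 mean [652.5 -39.3 139.2] circ 650.4 -45.6 16.5 rect [array([653.9, -42.6]), array([15. , 32.7]), np.float64(39.6)]
```

View pics/s9.png

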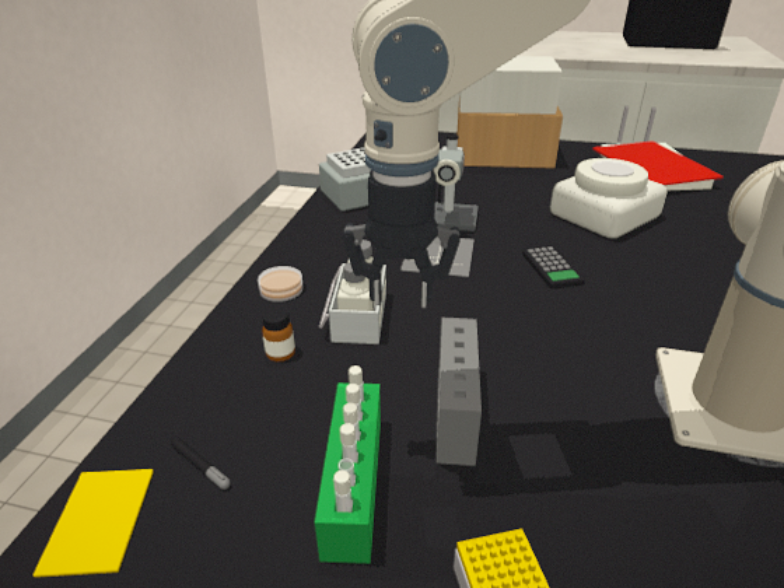

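The side view shows the stand empty at (460,385), five seated caps in the rack from (355,372) to (343,485) with one tube still empty at (346,468), and the bottle in its bay at (355,290). All caps sit at the same height as the one filed before, so the job is done.

```bash
python3 -c "
from h import *
print(env.finish_job())"
```

```text
the job is handed in; nothing more can be done
None
```

The bottle was shown to the camera on all four sides in order and stands in the free bay (bay_b), all four swabs are seated in empty tubes, and the job is handed in at about 55 s of the 210 s allowed.

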